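# Swap the contents of the carton and the tray

## Task

The things in the cardboard carton and the grey tray have been put away the wrong way round: swap them; the black rubber mat is free for parking things on the way. At the end both boxes must stand together right way up, flat on the floor of the carton, the tall bottle upright on the floor of the tray's wide compartment and the dropper bottle upright on the floor of its narrow compartment. Leave the matchbox and the spool of thread where they are.

Things in the scene. Friction and masses are not known exactly. Their poses are not given: they have to be found in the camera images.
- carton: low open carton of brown cardboard, 94 x 192 x 23 mm high, fixed. Origin: centre of its underside, z up, long side along y. Floor 3 mm, walls 4 mm thick; inside 86 (x) by 184 mm (y): both boxes fit end to end, the dryer box's long side along y. At the start the tall bottle and the dropper stand in it, at y about -45 and +45 mm or the other way round.
- tray: low open tray of plain grey board, 98 x 210 x 24 mm high, fixed. Origin: centre of its underside, z up, long side along y. Floor 5 mm, walls 6 mm thick. A cross wall at y = +32 mm, 6 mm thick, makes a wide compartment (inside 86 x 128 mm, centre y = -35 mm; holds the dryer box at the start) and a narrow one (inside 86 x 64 mm, centre y = +67 mm; holds the soap box).
- mat: black ribbed rubber mat, 110 (x) x 200 (y) x 4 mm, fixed to the worktop, empty: the free spot for parking things. Origin: centre of its underside, z up.
- dryer_box: larger box, pale grey carton of dryer sheets, 111 (x) x 68 (y) x 68 (z) mm, about 0.12 kg. Origin: centre of its underside, z up. Its x axis is its long side and lies along the tray's y axis at the start.
- soap_box: smaller box, red soap carton, 47 (x) x 64 (y) x 44 (z) mm, about 0.11 kg. Origin: centre of its underside, z up. Its y axis (64 mm) lies along the tray's x axis at the start.
- tall_bottle: tall white plastic bottle with a round red cap, 43 (x) x 50 (y) x 164 mm high, about 0.28 kg. The cap is 34 mm across, from 134 to 164 mm above the base: grip it there. Origin: centre of its underside, z up.
- dropper: small brown glass dropper bottle with a black rubber bulb, 102 mm high, about 0.07 kg. The round body is 33 mm across up to 62 mm above the base (grip it there), the collar 24 mm across up to 77 mm, the bulb 12 mm across above. Origin: centre of its underside, z up.
- matchbox: small matchbox, 37 x 56 x 16 mm, lying loose on the worktop beyond the far side (+x) of the carton; a bystander, to be left alone. Origin: centre of its underside.
- spool: spool of white thread, 28 mm across and 43 mm high, standing loose on the worktop beyond the far side (+x) of the tray; a bystander, to be left alone. Origin: centre of its underside.
Not all that is in view belongs to the job. Leave any pink look-alike of the dryer_box alone.

How it is judged:
At the end, for the whole second after the job is handed in: Both boxes stand right way up and flat on the floor inside the carton, the tall bottle upright on the floor of the tray's wide compartment, the dropper upright on that of the narrow one (tilt under 0.1 rad, undersides within 7 mm of the floor), all released and at rest (x of dryer_box in the frame of carton between -0.018 and 0.018 m and y of dryer_box in the frame of carton between -0.045 and 0.045 m and z of dryer_box in the frame of carton between -0.002 and 0.01 m and angle between each of dryer_box, soap_box, tall_bottle, dropper's own z axis and vertical below 0.1 rad and linear speed of each of dryer_box, soap_box, tall_bottle, dropper below 0.03 m/s and contact force between each of dryer_box, soap_box, tall_bottle, dropper and the fingers below 0.05 N and x of soap_box in the frame of carton between -0.024 and 0.024 m and y of soap_box in the frame of carton between -0.076 and 0.076 m and z of soap_box in the frame of carton between -0.002 and 0.01 m and x of tall_bottle in the frame of tray between -0.026 and 0.026 m and y of tall_bottle in the frame of tray between -0.085 and 0.015 m and z of tall_bottle in the frame of tray between -0.002 and 0.012 m and x of dropper in the frame of tray between -0.032 and 0.032 m and y of dropper in the frame of tray between 0.046 and 0.088 m and z of dropper in the frame of tray between -0.002 and 0.012 m); the robot touches nothing.
It fails at once if the matchbox is moved by more than 25 mm (distance of matchbox from where it was at the start of the episode above 0.025 m).
It fails at once if the spool of thread is moved by more than 25 mm (distance of spool from where it was at the start of the episode above 0.025 m).
It also fails if it takes over 141 s, if anything falls off the work surface, if the arm or the gripper's body presses on something with over 40 N, if the wrist force passes 120 N, or if a joint passes its speed limit or range.

## Robot

A 7-joint arm with a two-finger parallel gripper is mounted at the origin on a cart in front of the work surface, level with it; the furniture and walls round the work are solid. World frame = base frame: x ahead of the robot, y to its left, z up, the work surface at z = 0. Lengths are in m, angles in rad, forces in N, time in s.
With the tool pointing down it reaches from about 0.4 to 0.85 m from the base axis. Payload 10.4 kg.
Tool frame: the origin (TCP) lies at the centre of the arm's flange, where the gripper is bolted on; the fingertips stand 182 mm ahead of it and the grasp point (between the pads) lies r.grasp_offset ahead of it (r.grasp_offset is the distance from the TCP to the grasp point, in m); z points along the fingers, y is the line along which they close (so a half turn about z gives the same grasp; the last joint's range is limited). The gripper opens to 87 mm and grips with 3 to 60 N. Pads are 19 mm wide; open, the fingers measure 117 mm over their backs; the gripper's body (75 mm by 190 mm) begins 51 mm behind the grasp point.
Start: joints at [1.161, 0.332, -0.065, 1.46, 0.022, 1.35, -0.088], TCP at [0.236, -0.579, 0.405] pointing down, gripper open.
Joint ranges: [-2.6, 2.6], [-0.5, 2.12], [-1.47, 1.34], [0.16, 2.42], [-1.27, 4.41], [0.06, 2.06], [-2.6, 2.6]. Speed limits (rad/s): [2.22, 2.22, 2.79, 2.79, 3.14, 3.14, 3.14].

## Interface

Orientations are given as a unit quaternion [x, y, z, w].
In Python, from bench import status, vision, job, spotter, r gives the robot as it stands. The module is installed in compiled form; this text tells all that it offers.
- The arm moves only by the tool play_rows, never from a script. Its argument "series" is a list of rows, each a list of 6 numbers: the shift along the tool's x, y, z each as a share of 150 mm, from -1 to 1, then the turn, a rotation vector about the tool's x, y, z each as a share of 30 degrees, from -1 to 1. In form: [[x, y, z, ax, ay, az], ...]. A call has 1 to 5 rows; each row is the pose to reach, as a shift and turn from the pose commanded when the call began, along the tool's axes at that moment; what a row does not reach only later rows make up. A row lasts 1/10 s, in which the tool goes at most 50 mm and 8.59 degrees, less where a joint would pass 70% of its speed; a pose out of reach is approached as far as the arm can. A call with a number of a shift or a turn outside -1 to 1 is refused whole. A call with a gripper value outside its range is refused whole. "fingers" is the opening, from -1 (shut) to 1 (fully open), set as the call begins (left out, the last holds). The fingers move at their own pace and stop on an object; "squeeze" is the grip in N (left out, the last holds). Time passes only in rows, so rows that repeat a pose let the fingers close. It gives the time, the measured TCP pose, the force, the opening and the grip force at its end, in the units of the state.
- status.read_state(): the state, without advancing time (a new reading comes with each control period).
- vision.camera(name): name is "scene" or "side" or "wrist"; returns the picture (480x640x3 uint8, blue, green, red); there is no depth.
- vision.calibration(name): a dict with "fx", "fy", "cx", "cy" (pixels), "D" ([k1, k2, p1, p2, k3] as OpenCV has them; the pictures are not rectified), "rvec" (rotation vector, rad) and "tvec" (3), from world to camera coordinates, as OpenCV has them; the wrist camera has in their place "T_tool_cam" (4x4, takes a point from camera to tool coordinates, whose origin is the TCP and whose axes are the flange's). Camera axes: x right, y down, z forward; pixel columns grow to the right and rows downward; lengths in m; the calibration is good to about 2 mm. A picture is of the moment at which its call begins: read the wrist's pose just before it. calibration takes no time and is no camera call.
- job.close_job(): hands the job in; it is judged then, once.
Trained networks look in the newest picture that a camera, given by its name, has taken for a name from the list of things; names that differ only in an ending like _2 or _b are one class to them, and where a whole thing is asked for, a point or a joint stands for the part that bears it (a point fixed in the world has none). Each returns a list of dicts, best first, with "conf" (0 to 1); they miss things now and then, are a little off and sometimes report something else, mostly with a low value. They report only what shows in the picture. A call takes as long as a camera call. They do not tell look-alikes from the thing itself.
- spotter.boxes_of(camera, name): "point" ([x, y, z] in m, in world coordinates, good to about 4 mm: the middle of the surface that is visible of it).
- spotter.regions_of(camera, name): "pixels" (480x640 bool, what is visible of it).
The state is a dict: "time": time; "joint_positions": joint angles; "joint_vel": joint speeds; "joint_torque": joint torques, N m; "ee_pos": TCP position; "eef_rot": TCP orientation; "ft_force": force on the tool from outside, world axes, zero at the start; "torque": the same for the moment, N m; "width": finger opening in m; "grip_force": force on a finger pad.
Only numpy, scipy, OpenCV 4.12 (cv2) and the standard library are available. Lean on these libraries where they do the work, as an engineer would, in place of code of your own. Each camera call takes 0.05 s, during which the arm holds its last target. There are 200 camera calls.

## Working session

There is one attempt and no reset: what is moved stays moved. The work goes in short steps, Python scripts to look and compute and a tool call to move; the robot and the scene stay as the last step left them, time stands still between calls to the robot, and variables do not carry over. Pictures are saved under pics/ and viewed, at most 14 in all, crops included, and the job is handed in when it is done.

Besides the shell and the picture viewer there is one more tool, called after "Emit:" as name([rows], argument=value, ...), one row to a line, values as JSON. play_rows: Moves the arm, as the interface text tells. Shift numbers are shares of 150 mm and turn numbers shares of 30 degrees, none past 1 either way. Its arguments: {"type":"object","properties":{"series":{"type":"array","items":{"type":"array","items":{"type":"number"}}},"fingers":{"type":"number"},"squeeze":{"type":"number"}},"required":["series"]}

```bash
mkdir -p pics; python3 - <<'E'
from bench import status, vision, job, spotter, r
import cv2,numpy as np
print(r.grasp_offset); s=status.read_state(); print(s)
for c in ("scene","side"):
    cv2.imwrite(f"pics/{c}0.png",vision.camera(c))
    print(c,vision.calibration(c))
    for n in ("carton","tray","mat","dryer_box","soap_box","tall_bottle","dropper","matchbox","spool"):
        print(n,[(np.round(d["point"],3).tolist(),round(d["conf"],2)) for d in spotter.boxes_of(c,n)][:3])
print(vision.calibration("wrist"), status.read_state()["time"])
E
```

```text
0.1635
{'time': 0.0, 'joint_positions': array([ 1.16138073,  0.33286088, -0.0647026 ,  1.46094245,  0.02162694,
        1.34989282, -0.08851164]), 'joint_vel': array([-3.25159180e-03,  1.06051000e-03, -2.06153085e-04,  1.55879408e-04,
        7.49876947e-05,  1.50860965e-03,  1.34630043e-03]), 'joint_torque': array([ 2.54081078e-04, -6.23238873e+01,  2.51765916e-02, -3.89903104e+01,
       -6.13408908e-02,  3.95816762e-02,  1.64718108e-04]), 'ee_pos': array([ 0.23572973, -0.57870087,  0.4039601 ]), 'eef_rot': array([ 9.81352993e-01,  1.92212925e-01, -1.79518367e-04, -6.80265275e-04]), 'ft_force': array([ 0.90354953, -0.27689748, -0.31810678]), 'torque': array([0.01482886, 0.04955044, 0.02285982]), 'grip_force': 0.0, 'width': 0.08666071579452403}
scene {'fx': 517.7974573429299, 'fy': 517.7974573429299, 'cx': 320.5006862723204, 'cy': 235.6874299997618, 'D': array([-0.01850787,  0.        ,  0.        ,  0.        ,  0.        ]), 'rvec': array([ 1.24928632, -2.37532617,  0.89860924]), 'tvec': array([0.37972209, 0.314214  , 1.04006494])}
carton [([0.508, -0.008, 0.003], 0.61)]
tray [([0
[... 892 characters left out ...]
.466, 0.396, 0.044], 0.79)]
tall_bottle [([0.529, 0.06, 0.079], 0.58)]
dropper [([0.512, -0.035, 0.056], 0.69)]
matchbox [([0.649, 0.028, 0.011], 0.53)]
spool []
{'fx': 335.48049904280185, 'fy': 335.48049904280185, 'cx': 321.80683573561697, 'cy': 242.14277883635376, 'D': array([0.01634838, 0.        , 0.        , 0.        , 0.        ]), 'T_tool_cam': array([[ 6.42969814e-04, -9.58082073e-01, -2.86493155e-01,
         7.80864311e-02],
       [ 9.99999579e-01,  8.03524689e-04, -4.42848475e-04,
        -9.10965802e-04],
       [ 6.54489508e-04, -2.86492749e-01,  9.58082187e-01,
         1.93020012e-02],
       [ 0.00000000e+00,  0.00000000e+00,  0.00000000e+00,
         1.00000000e+00]])} 1.0
```

View pics/scene0.png

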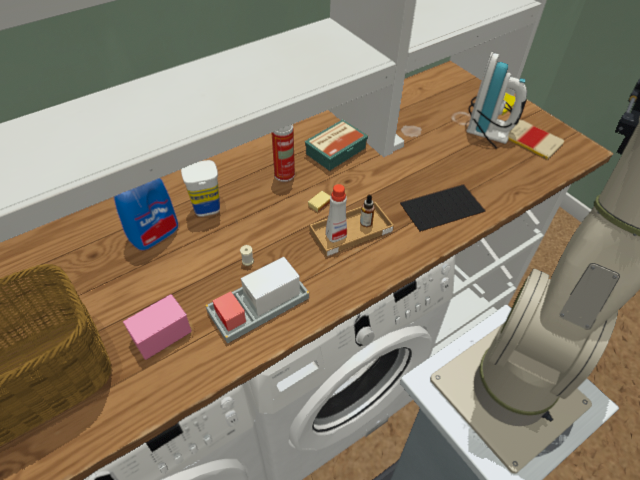

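View pics/side0.png

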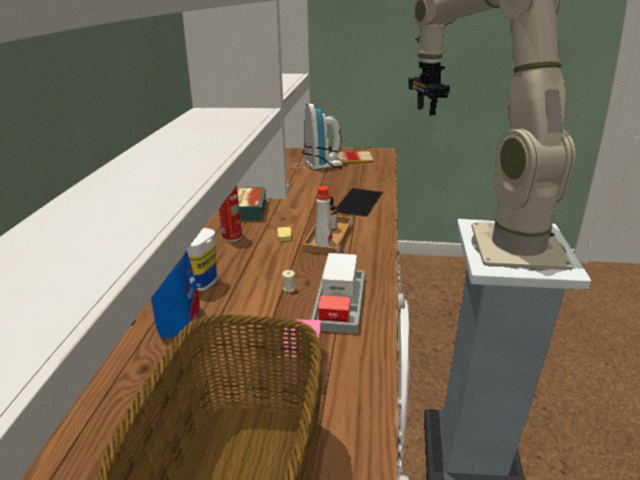

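Candidates: the dryer_box is the pale grey box in the tray at scene (271,287), and the pink box at (158,325) is the look-alike to leave alone. The soap box is the red one at (229,310), not the red can at (284,152) or the red/green box at (336,143). The tall bottle is at (338,215), not the jug or tub; the dropper is at (368,212), the matchbox at (320,200), the spool at (246,256). I'll move to an overhead wrist view next.

```bash
cat > h.py <<'E'
import numpy as np, json, math, cv2
from bench import status, vision, job, spotter, r
def pose(s=None):
    s=s or status.read_state(); q=s["eef_rot"]
    return np.array([*s["ee_pos"], 2*math.atan2(q[1],q[0])])
def plan(targets, start=None, step=0.025, rotstep=6):
    """targets: [x,y,z,psi_deg(,step)]; prints calls as lists of rows"""
    p=pose() if start is None else np.array(start,float)
    print("from",np.round(p[:3],4),round(math.degrees(p[3]),2))
    for t in targets:
        st=t[4] if len(t)>4 else step
        t=np.array([*t[:3],math.radians(t[3])]); 
        d=t-p; d[3]=(d[3]+np.pi)%(2*np.pi)-np.pi
        n=max(1,math.ceil(np.linalg.norm(d[:3])/st-.01), math.ceil(abs(math.degrees(d[3]))/rotstep-.01))
        k=0
        while k<n:
            m=min(5,n-k); c,s=math.cos(p[3]),math.sin(p[3]); rows=[]
            for i in range(1,m+1):
                w=d*i/n
                rows.append([round(v,3)+0. for v in ((c*w[0]+s*w[1])/.15,(s*w[0]-c*w[1])/.15,-w[2]/.15,0,0,-math.degrees(w[3])/30)])
            p=p+d*m/n; k+=m
            print(json.dumps(rows))
        print("--")
E
python3 - <<'E'
from h import *
plan([[0.42,0.0,0.45,90,0.04]],rotstep=8)
plan([[0.42,0.33,0.45,90,0.04]],start=[.42,0,.45,math.pi/2])
E
```

```text
from [ 0.2358 -0.5788  0.4048] 22.16
[[0.162, -0.194, -0.019, 0.0, 0.0, -0.141], [0.324, -0.389, -0.038, 0.0, 0.0, -0.283], [0.486, -0.583, -0.057, 0.0, 0.0, -0.424], [0.648, -0.778, -0.075, 0.0, 0.0, -0.565], [0.81, -0.972, -0.094, 0.0, 0.0, -0.707]]
[[0.221, -0.123, -0.019, 0.0, 0.0, -0.141], [0.443, -0.245, -0.038, 0.0, 0.0, -0.283], [0.664, -0.368, -0.057, 0.0, 0.0, -0.424], [0.886, -0.491, -0.075, 0.0, 0.0, -0.565], [1.107, -0.613, -0.094, 0.0, 0.0, -0.707]]
[[0.251, -0.034, -0.019, 0.0, 0.0, -0.141], [0.502, -0.069, -0.038, 0.0, 0.0, -0.283], [0.752, -0.103, -0.057, 0.0, 0.0, -0.424], [1.003, -0.137, -0.075, 0.0, 0.0, -0.565], [1.254, -0.171, -0.094, 0.0, 0.0, -0.707]]
[[0.246, 0.059, -0.019, 0.0, 0.0, -0.141]]
--
from [0.42 0.   0.45] 90.0
[[0.244, 0.0, 0.0, 0.0, 0.0, 0.0], [0.489, 0.0, 0.0, 0.0, 0.0, 0.0], [0.733, 0.0, 0.0, 0.0, 0.0, 0.0], [0.978, 0.0, 0.0, 0.0, 0.0, 0.0], [1.222, 0.0, 0.0, 0.0, 0.0, 0.0]]
[[0.244, 0.0, 0.0, 0.0, 0.0, 0.0], [0.489, 0.0, 0.0, 0.0, 0.0, 0.0], [0.733, 0.0, 0.0, 0.0, 0.0, 0.0], [0.978, 0.0, 0.0, 0.0, 0.0, 0.0]]
--
```

```bash
python3 - <<'E'
from h import *
plan([[0.42,0.0,0.45,90,0.029]],rotstep=8)
E
```

```text
from [ 0.2358 -0.5788  0.4048] 22.16
[[0.123, -0.148, -0.014, 0.0, 0.0, -0.108], [0.247, -0.296, -0.029, 0.0, 0.0, -0.215], [0.37, -0.444, -0.043, 0.0, 0.0, -0.323], [0.494, -0.592, -0.057, 0.0, 0.0, -0.431], [0.617, -0.741, -0.072, 0.0, 0.0, -0.538]]
[[0.16, -0.108, -0.014, 0.0, 0.0, -0.108], [0.32, -0.216, -0.029, 0.0, 0.0, -0.215], [0.479, -0.324, -0.043, 0.0, 0.0, -0.323], [0.639, -0.432, -0.057, 0.0, 0.0, -0.431], [0.799, -0.54, -0.072, 0.0, 0.0, -0.538]]
[[0.184, -0.059, -0.014, 0.0, 0.0, -0.108], [0.367, -0.118, -0.029, 0.0, 0.0, -0.215], [0.551, -0.178, -0.043, 0.0, 0.0, -0.323], [0.734, -0.237, -0.057, 0.0, 0.0, -0.431], [0.918, -0.296, -0.072, 0.0, 0.0, -0.538]]
[[0.193, -0.006, -0.014, 0.0, 0.0, -0.108], [0.385, -0.012, -0.029, 0.0, 0.0, -0.215], [0.578, -0.017, -0.043, 0.0, 0.0, -0.323], [0.771, -0.023, -0.057, 0.0, 0.0, -0.431], [0.964, -0.029, -0.072, 0.0, 0.0, -0.538]]
[[0.187, 0.048, -0.014, 0.0, 0.0, -0.108]]
--
```

Emit:
play_rows([
  [0.31,-0.37,-0.036,0,0,-0.27],
  [0.617,-0.741,-0.072,0,0,-0.538],
  [0.617,-0.741,-0.072,0,0,-0.538],
  [0.617,-0.741,-0.072,0,0,-0.538],
])

```text
time: 1.4
ee_pos: [0.2826, -0.4361, 0.4167]
eef_rot: [0.943, 0.331, 0.001, 0.0]
ft_force: [0.0, -0.8, 0.6]
width: 0.087
grip_force: 0.0
```

Emit:
play_rows([
  [0.4,-0.27,-0.036,0,0,-0.27],
  [0.799,-0.54,-0.072,0,0,-0.538],
  [0.799,-0.54,-0.072,0,0,-0.538],
  [0.799,-0.54,-0.072,0,0,-0.538],
])

```text
time: 1.8
ee_pos: [0.3257, -0.2983, 0.4275]
eef_rot: [0.888, 0.461, 0.0, 0.001]
ft_force: [0.2, -0.5, 0.3]
width: 0.0871
grip_force: 0.0
```

Emit:
play_rows([
  [0.46,-0.15,-0.036,0,0,-0.27],
  [0.918,-0.296,-0.072,0,0,-0.538],
  [0.918,-0.296,-0.072,0,0,-0.538],
  [0.918,-0.296,-0.072,0,0,-0.538],
])

```text
time: 2.2
ee_pos: [0.3691, -0.1604, 0.4382]
eef_rot: [0.814, 0.581, 0.001, 0.001]
ft_force: [-0.7, -0.1, -0.6]
width: 0.0864
grip_force: 0.0
```

Emit:
play_rows([
  [0.48,-0.015,-0.036,0,0,-0.27],
  [0.964,-0.029,-0.072,0,0,-0.538],
  [0.964,-0.029,-0.072,0,0,-0.538],
  [0.964,-0.029,-0.072,0,0,-0.538],
])

```text
time: 2.6
ee_pos: [0.4125, -0.0224, 0.4489]
eef_rot: [0.724, 0.689, 0.001, 0.001]
ft_force: [-0.1, -1.0, 0.0]
width: 0.0871
grip_force: 0.0
```

Emit:
play_rows([
  [0.187,0.048,-0.014,0,0,-0.108],
  [0.187,0.048,-0.014,0,0,-0.108],
  [0.187,0.048,-0.014,0,0,-0.108],
])

```text
time: 2.9
ee_pos: [0.4202, -0.0004, 0.4501]
eef_rot: [0.708, 0.707, -0.0, 0.0]
ft_force: [0.4, -0.5, 0.3]
width: 0.0869
grip_force: 0.0
```

```bash
python3 - <<'E'
from h import *
s=status.read_state(); im=vision.camera("wrist"); cv2.imwrite("pics/w1.png",im); np.save("w1.npy",np.r_[s["ee_pos"],s["eef_rot"]])
print(s["time"],pose(s),s["joint_positions"])
for n in ("carton","tray","mat","tall_bottle","dropper","matchbox"):
    print(n,[(np.round(d["point"],3).tolist(),round(d["conf"],2)) for d in spotter.boxes_of("wrist",n)][:3])
E
```

```text
2.9 [ 4.20247605e-01 -3.96462965e-04  4.50059523e-01  1.56954036e+00] [ 0.6614812  -0.14021731 -0.68620554  1.85405606 -0.08990766  1.39694024
 -0.0055619 ]
carton [([0.514, -0.002, 0.003], 0.82)]
tray [([0.46, 0.209, 0.018], 0.89)]
mat [([0.459, -0.237, 0.005], 0.9)]
tall_bottle [([0.518, -0.04, 0.066], 0.7), ([0.52, 0.048, 0.135], 0.64)]
dropper [([0.518, -0.04, 0.066], 0.92)]
matchbox [([0.648, 0.017, 0.017], 0.96)]
```

View pics/w1.png

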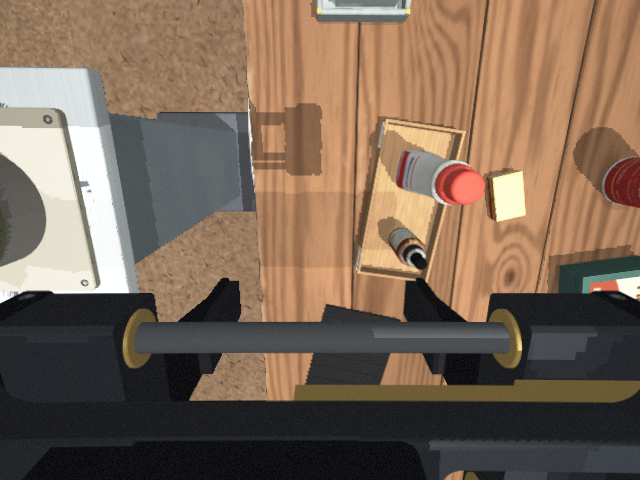

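Wrist view shows the carton rim at (382,119), (465,131) and (358,274). The bottle cap is at (460,185), the dropper at (410,250), the matchbox at (507,196), the mat at (350,350). Next I'll view the tray and a crop of the carton.

Emit:
play_rows([
  [0.3,0,0,0,0,0],
  [0.6,0,0,0,0,0],
  [0.9,0,0,0,0,0],
  [0.9,0,0,0,0,0],
])

```text
time: 3.65
ee_pos: [0.4191, 0.1406, 0.4505]
eef_rot: [0.705, 0.71, 0.001, -0.0]
ft_force: [-0.5, -1.2, -0.1]
width: 0.0871
grip_force: 0.0
```

Emit:
play_rows([
  [0.3,0,0,0,0,0],
  [0.6,0,0,0,0,0],
  [0.9,0,0,0,0,0],
  [0.9,0,0,0,0,0],
  [0.9,0,0,0,0,0],
])

```text
time: 4.15
ee_pos: [0.4203, 0.2705, 0.4496]
eef_rot: [0.707, 0.708, -0.0, -0.001]
ft_force: [1.1, 0.3, -0.3]
width: 0.0868
grip_force: 0.0
```

```bash
python3 - <<'E'
from h import *
s=status.read_state(); im=vision.camera("wrist"); np.save("w2.npy",np.r_[s["ee_pos"],s["eef_rot"]])
cv2.imwrite("pics/w2raw.png",im)
print(s["time"],pose(s))
for n in ("tray","dryer_box","soap_box","spool"):
    print(n,[(np.round(d["point"],3).tolist(),round(d["conf"],2)) for d in spotter.boxes_of("wrist",n)][:3])
cv2.imwrite("pics/w2.png",cv2.resize(im[0:300,200:600],None,fx=2,fy=2,interpolation=cv2.INTER_CUBIC))
im=cv2.imread("pics/w1.png"); cv2.imwrite("pics/w1c.png",cv2.resize(im[100:300,330:530],None,fx=3,fy=3,interpolation=cv2.INTER_CUBIC))
E
```

```text
4.15 [0.42031992 0.27045573 0.44960193 1.57214358]
tray [([0.432, 0.345, 0.003], 0.59)]
dryer_box [([0.512, 0.467, 0.049], 0.77), ([0.462, 0.278, 0.07], 0.58)]
soap_box [([0.468, 0.378, 0.052], 0.98)]
spool [([0.579, 0.268, 0.045], 0.78)]
```

View pics/w2.png

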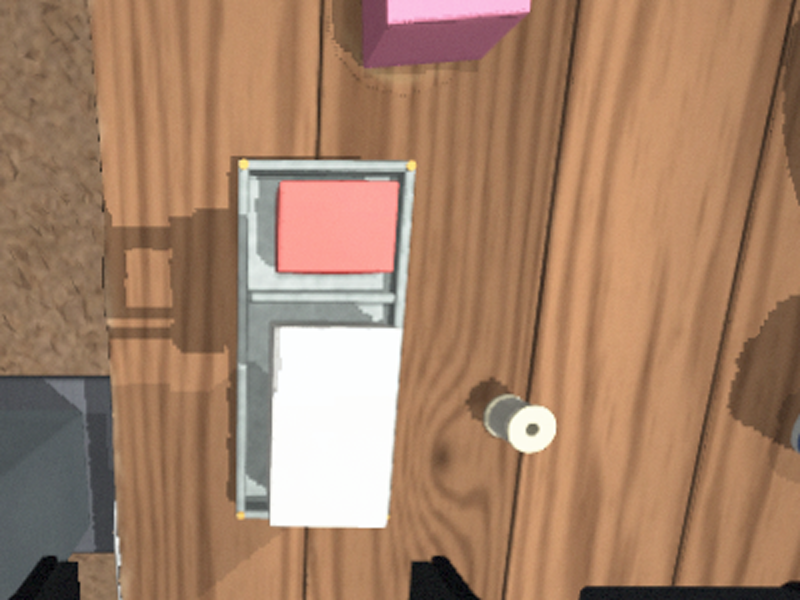

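View pics/w1c.png

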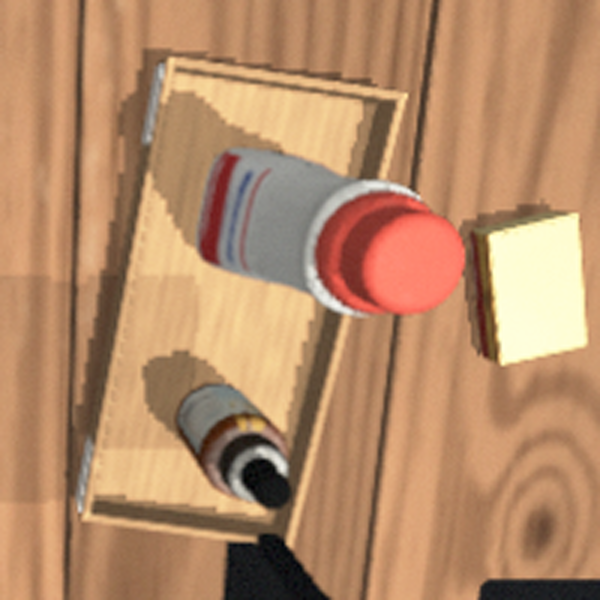

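The grey box in the tray is the dryer box and the pink one stays out of it. I'll intersect the corner pixels with the known heights and fit.

```bash
cat >> h.py <<'E'
from scipy.spatial.transform import Rotation as R
def ray(px,z,pq):
    c=vision.calibration("wrist"); K=np.array([[c["fx"],0,c["cx"]],[0,c["fy"],c["cy"]],[0,0,1]])
    n=cv2.undistortPoints(np.array(px,float).reshape(-1,1,2),K,c["D"]).reshape(-1,2)
    T=np.eye(4); T[:3,:3]=R.from_quat(pq[3:]).as_matrix(); T[:3,3]=pq[:3]; T=T@c["T_tool_cam"]
    d=np.c_[n,np.ones(len(n))]@T[:3,:3].T; o=T[:3,3]
    return (o+d*((z-o[2])/d[:,2])[:,None])[:,:2]
def fit(pts,model):
    """rigid 2D fit -> centre, yaw deg, rms mm"""
    m=np.array(model,float); a=pts-pts.mean(0); b=m-m.mean(0)
    H=b.T@a; th=math.atan2(H[0,1]-H[1,0],H[0,0]+H[1,1]); Q=np.array([[math.cos(th),-math.sin(th)],[math.sin(th),math.cos(th)]])
    c=pts.mean(0)-Q@m.mean(0); e=pts-(m@Q.T+c)
    return np.round(c,4),round(math.degrees(th),2),np.round(e*1000,1).tolist()
E
cat > m.py <<'E'
from h import *
w1,w2=np.load("w1.npy"),np.load("w2.npy")
f1=lambda P:[(330+(u+.5)/3-.5,100+(v+.5)/3-.5) for u,v in P]
f2=lambda P:[(200+(u+.5)/2-.5,(v+.5)/2-.5) for u,v in P]
def rect(x,y): return np.array([[-x,y],[x,y],[x,-y],[-x,-y]])/2000
def go(n,P,z,f,w,x,y,idx=(0,1,2,3)): print(n,fit(ray(f(P),z,w),rect(x,y)[list(idx)]))
go("tray",[(238,159),(415,160),(237,519)],.024,f2,w2,98,210,(0,1,3))
go("dryer",[(275,326),(402,326),(387,528),(270,526)],.073,f2,w2,68,111)
go("soap",[(279,181),(399,181),(393,272),(277,271)],.049,f2,w2,64,47)
go("carton",[(168,57),(407,94),(287,543),(82,520)],.023,f1,w1,94,192)
go("match",[(472,229),(578,213),(588,343),(498,364)],.016,f1,w1,37,56)
print("cap",ray(f1([(413,260)]),.167,w1),"dropper",ray(f1([(270,487)]),.105,w1),"dropcollar",ray(f1([(252,470)]),.080,w1))
print("spool",ray(f2([(532,429)]),.043,w2))
E
python3 m.py
```

```text
tray (array([0.4634, 0.3106]), -0.15, [[0.3, 0.1], [-0.4, -0.2], [0.1, 0.1]])
dryer (array([0.467, 0.274]), -0.46, [[1.1, -0.4], [-1.1, 0.2], [-0.9, -0.1], [0.9, 0.3]])
soap (array([0.4677, 0.379 ]), -0.22, [[0.8, -1.2], [-0.8, -1.0], [-0.7, 1.0], [0.7, 1.2]])
carton (array([0.524 , 0.0036]), -8.38, [[0.5, -1.3], [-0.3, -1.2], [-1.7, 2.7], [1.5, -0.2]])
match (array([0.6483, 0.0146]), 14.69, [[-3.7, 1.8], [1.9, -1.4], [0.9, -0.4], [0.9, 0.0]])
cap [[0.53264347 0.04554276]] dropper [[ 0.51999865 -0.03965366]] dropcollar [[ 0.52057005 -0.04211273]]
spool [[0.58721858 0.26897508]]
```

Fits agree within about 2 mm: tray (0.463,0.311, yaw 0°), carton (0.524,0.004, yaw −8.4°), bottle (0.533,0.045), dropper (0.520,−0.041). The bottle goes first, to the mat.

```bash
python3 - <<'E'
from h import *
plan([[0.5326,0.0455,0.43,90,0.029],[0.5326,0.0455,0.3185,90,0.0245]])
plan([[0.5326,0.0455,0.39,90],[.46,-.195,.39,90,.025],[.46,-.195,.3205,90,.018]],start=[0.5326,0.0455,0.3185,math.pi/2])
E
```

```text
from [0.4207 0.2689 0.4501] 89.83
[[-0.165, 0.083, 0.015, 0.0, 0.0, -0.001], [-0.331, 0.167, 0.03, 0.0, 0.0, -0.001], [-0.496, 0.25, 0.045, 0.0, 0.0, -0.002], [-0.661, 0.334, 0.06, 0.0, 0.0, -0.003], [-0.826, 0.417, 0.075, 0.0, 0.0, -0.003]]
[[-0.165, 0.083, 0.015, 0.0, 0.0, -0.001], [-0.331, 0.166, 0.03, 0.0, 0.0, -0.001], [-0.496, 0.249, 0.045, 0.0, 0.0, -0.002], [-0.662, 0.332, 0.06, 0.0, 0.0, -0.003]]
--
[[0.0, 0.0, 0.149, 0.0, 0.0, 0.0], [0.0, 0.0, 0.297, 0.0, 0.0, 0.0], [0.0, 0.0, 0.446, 0.0, 0.0, 0.0], [0.0, 0.0, 0.595, 0.0, 0.0, 0.0], [0.0, 0.0, 0.743, 0.0, 0.0, 0.0]]
--
from [0.5326 0.0455 0.3185] 90.0
[[0.0, 0.0, -0.159, 0.0, 0.0, 0.0], [0.0, 0.0, -0.318, 0.0, 0.0, 0.0], [0.0, 0.0, -0.477, 0.0, 0.0, 0.0]]
--
[[-0.146, -0.044, 0.0, 0.0, 0.0, 0.0], [-0.292, -0.088, 0.0, 0.0, 0.0, 0.0], [-0.437, -0.132, 0.0, 0.0, 0.0, 0.0], [-0.583, -0.176, 0.0, 0.0, 0.0, 0.0], [-0.729, -0.22, 0.0, 0.0, 0.0, 0.0]]
[[-0.146, -0.044, 0.0, 0.0, 0.0, 0.0], [-0.292, -0.088, 0.0, 0.0, 0.0, 0.0], [-0.437, -0.132, 0.0, 0.0, 0.0, 0.0], [-0.583, -0.176, 0.0, 0.0, 0.0, 0.0], [-0.729, -0.22, 0.0, 0.0, 0.0, 0.0]]
[[-0.146, -0.044, 0.0, 0.0, 0.0, 0.0]]
--
[[0.0, 0.0, 0.116, 0.0, 0.0, 0.0], [0.0, 0.0, 0.232, 0.0, 0.0, 0.0], [0.0, 0.0, 0.348, 0.0, 0.0, 0.0], [0.0, 0.0, 0.463, 0.0, 0.0, 0.0]]
--
```

Emit:
play_rows([
  [-0.165,0.083,0.015,0,0,0],
  [-0.33,0.167,0.03,0,0,0],
  [-0.496,0.25,0.045,0,0,0],
  [-0.661,0.334,0.06,0,0,0],
  [-0.826,0.417,0.075,0,0,0],
], fingers=1)

```text
time: 4.9
ee_pos: [0.4832, 0.1442, 0.439]
eef_rot: [0.708, 0.706, -0.0, 0.001]
ft_force: [0.2, -0.4, -0.4]
width: 0.0871
grip_force: 0.0
```

Emit:
play_rows([
  [-0.165,0.083,0.015,0,0,0],
  [-0.33,0.167,0.03,0,0,0],
  [-0.496,0.25,0.045,0,0,0],
  [-0.662,0.332,0.06,0,0,0],
  [-0.662,0.332,0.06,0,0,0],
])

```text
time: 5.4
ee_pos: [0.5336, 0.0416, 0.4292]
eef_rot: [0.71, 0.704, -0.001, 0.0]
ft_force: [-0.3, 1.1, 0.6]
width: 0.0869
grip_force: 0.0
```

Emit:
play_rows([
  [0,0,0.2,0,0,0],
  [0,0,0.4,0,0,0],
  [0,0,0.6,0,0,0],
  [0,0,0.743,0,0,0],
  [0,0,0.743,0,0,0],
])

```text
time: 5.9
ee_pos: [0.5314, 0.0462, 0.3161]
eef_rot: [0.708, 0.707, -0.002, -0.001]
ft_force: [-1.2, -0.4, 0.6]
width: 0.0871
grip_force: 0.0
```

Emit:
play_rows([
  [0,0,0,0,0,0],
  [0,0,0,0,0,0],
  [0,0,0,0,0,0],
  [0,0,0,0,0,0],
  [0,0,0,0,0,0],
], fingers=-1, squeeze=25)

```text
time: 6.4
ee_pos: [0.5326, 0.0469, 0.3188]
eef_rot: [0.707, 0.707, 0.0, 0.0]
ft_force: [0.9, -0.5, 1.0]
width: 0.0545
grip_force: 0.0
```

Emit:
play_rows([
  [0,0,0,0,0,0],
  [0,0,0,0,0,0],
  [0,0,0,0,0,0],
])

```text
time: 6.7
ee_pos: [0.5326, 0.0469, 0.3184]
eef_rot: [0.707, 0.707, 0.0, 0.0]
ft_force: [0.4, 1.1, 0.4]
width: 0.032
grip_force: 24.8
```

Emit:
play_rows([
  [0,0,-0.1,0,0,0],
  [0,0,-0.22,0,0,0],
  [0,0,-0.36,0,0,0],
  [0,0,-0.48,0,0,0],
])

```text
time: 7.1
ee_pos: [0.5324, 0.047, 0.392]
eef_rot: [0.707, 0.707, 0.0, 0.0]
ft_force: [0.6, -0.6, -3.1]
width: 0.0322
grip_force: 25.0
```

Emit:
play_rows([
  [-0.1,-0.03,0,0,0,0],
  [-0.24,-0.073,0,0,0,0],
  [-0.4,-0.12,0,0,0,0],
  [-0.56,-0.17,0,0,0,0],
  [-0.72,-0.22,0,0,0,0],
])

```text
time: 7.6
ee_pos: [0.4989, -0.0618, 0.3911]
eef_rot: [0.707, 0.707, -0.0, 0.0]
ft_force: [-0.3, 0.2, -3.5]
width: 0.032
grip_force: 25.2
```

Emit:
play_rows([
  [-0.18,-0.053,0,0,0,0],
  [-0.36,-0.106,0,0,0,0],
  [-0.54,-0.16,0,0,0,0],
  [-0.72,-0.215,0,0,0,0],
  [-0.88,-0.26,0,0,0,0],
])

```text
time: 8.1
ee_pos: [0.4597, -0.1943, 0.3911]
eef_rot: [0.707, 0.707, -0.0, 0.0]
ft_force: [-0.3, 0.1, -2.9]
width: 0.0318
grip_force: 25.2
```

Emit:
play_rows([
  [0,0,0,0,0,0],
  [0,0,0.15,0,0,0],
  [0,0,0.28,0,0,0],
  [0,0,0.38,0,0,0],
  [0,0,0.43,0,0,0],
])

```text
time: 8.6
ee_pos: [0.4602, -0.1926, 0.3249]
eef_rot: [0.707, 0.707, -0.0, -0.001]
ft_force: [-0.0, 0.7, -3.6]
width: 0.0321
grip_force: 25.3
```

Emit:
play_rows([
  [0,0,0.02,0,0,0],
  [0,0,0.038,0,0,0],
  [0,0,0.038,0,0,0],
])

```text
time: 8.9
ee_pos: [0.4605, -0.1931, 0.3205]
eef_rot: [0.707, 0.707, 0.0, 0.0]
ft_force: [0.2, -0.2, -3.1]
width: 0.032
grip_force: 25.3
```

Emit:
play_rows([
  [0,0,0.007,0,0,0],
  [0,0,0.009,0,0,0],
  [0,0,0.009,0,0,0],
])

```text
time: 9.2
ee_pos: [0.4606, -0.1932, 0.3193]
eef_rot: [0.707, 0.707, 0.0, 0.001]
ft_force: [-1.3, -0.1, 1.0]
width: 0.0318
grip_force: 25.5
```

Emit:
play_rows([
  [0,0,0,0,0,0],
  [0,0,0,0,0,0],
  [0,0,0,0,0,0],
  [0,0,0,0,0,0],
  [0,0,0,0,0,0],
], fingers=1)

```text
time: 9.7
ee_pos: [0.4604, -0.1931, 0.3188]
eef_rot: [0.707, 0.707, -0.0, 0.0]
ft_force: [-0.3, -0.5, 0.8]
width: 0.0645
grip_force: 0.0
```

Emit:
play_rows([
  [0,0,-0.12,0,0,0],
  [0,0,-0.3,0,0,0],
  [0,0,-0.5,0,0,0],
  [0,0,-0.5,0,0,0],
  [0,0,-0.5,0,0,0],
])

```text
time: 10.2
ee_pos: [0.4604, -0.1931, 0.3941]
eef_rot: [0.707, 0.707, 0.0, 0.001]
ft_force: [-0.3, 0.1, -1.2]
width: 0.0867
grip_force: 0.0
```

```bash
python3 - <<'E'
from h import *
for c in ("scene","side"):
    vision.camera(c)
    for n in ("tall_bottle","dropper"): print(c,n,[(np.round(d["point"],3).tolist(),round(d["conf"],2)) for d in spotter.boxes_of(c,n)][:2])
plan([[.5203,-.0405,.395,90,.029],[.5203,-.0405,.2225,90,.0245]])
plan([[.5203,-.0405,.29,90],[.46,-.05,.29,90]],start=[.5203,-.0405,.2225,math.pi/2])
E
```

```text
scene tall_bottle [([0.454, -0.184, 0.088], 0.73)]
scene dropper [([0.508, -0.09, 0.042], 0.7)]
side tall_bottle [([0.462, -0.18, 0.077], 0.83), ([0.529, -0.001, -0.0], 0.72)]
side dropper [([0.513, -0.074, 0.051], 0.69)]
from [ 0.4602 -0.1931  0.3931] 89.97
[[0.17, 0.067, -0.002, 0.0, 0.0, 0.0], [0.339, 0.133, -0.004, 0.0, 0.0, 0.0], [0.509, 0.2, -0.006, 0.0, 0.0, -0.001], [0.678, 0.267, -0.009, 0.0, 0.0, -0.001], [0.848, 0.333, -0.011, 0.0, 0.0, -0.001]]
[[0.17, 0.067, -0.002, 0.0, 0.0, 0.0]]
--
[[0.0, 0.0, 0.144, 0.0, 0.0, 0.0], [0.0, 0.0, 0.288, 0.0, 0.0, 0.0], [0.0, 0.0, 0.431, 0.0, 0.0, 0.0], [0.0, 0.0, 0.575, 0.0, 0.0, 0.0], [0.0, 0.0, 0.719, 0.0, 0.0, 0.0]]
[[0.0, 0.0, 0.144, 0.0, 0.0, 0.0], [0.0, 0.0, 0.288, 0.0, 0.0, 0.0], [0.0, 0.0, 0.431, 0.0, 0.0, 0.0]]
--
from [ 0.5203 -0.0405  0.2225] 90.0
[[0.0, 0.0, -0.15, 0.0, 0.0, 0.0], [0.0, 0.0, -0.3, 0.0, 0.0, 0.0], [0.0, 0.0, -0.45, 0.0, 0.0, 0.0]]
--
[[-0.021, -0.134, 0.0, 0.0, 0.0, 0.0], [-0.042, -0.268, 0.0, 0.0, 0.0, 0.0], [-0.063, -0.402, 0.0, 0.0, 0.0, 0.0]]
--
```

```bash
python3 - <<'E'
from h import *
s=status.read_state(); np.save("w3.npy",np.r_[s["ee_pos"],s["eef_rot"]]); im=vision.camera("wrist")
cv2.imwrite("pics/w3raw.png",im); cv2.imwrite("pics/w3.png",cv2.resize(im[0:300,240:640],None,fx=2,fy=2,interpolation=cv2.INTER_CUBIC))
print(pose(s))
E
```

```text
[ 0.46019777 -0.19307497  0.39307542  1.57019449]
```

View pics/w3.png

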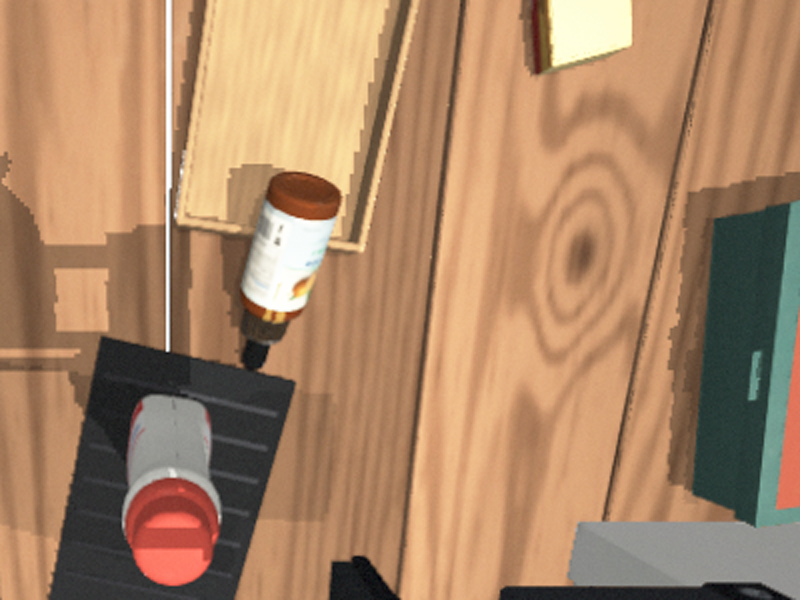

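The dropper was tipped over by the bottle base in transit: I lifted too little. In the crop it now leans over the carton's −y wall, bulb at (255,355) down on the worktop and base at (305,195) up. The bottle stands at (173,540) on the mat. I'll measure the dropper and stand it up again by the bulb.

```bash
python3 - <<'E'
from h import *
w=np.load("w3.npy"); f=lambda P:[(240+(u+.5)/2-.5,(v+.5)/2-.5) for u,v in P]
t=ray(f([(254,364)]),.006,w)[0]
for z in (.02,.03,.04,.05,.06):
    b=ray(f([(304,196)]),z,w)[0]; d=t-b; print(z,b,np.hypot(*d),np.hypot(np.hypot(*d),z-.006),math.degrees(math.atan2(d[1],d[0])))
print("tip",t,"bulb mid",ray(f([(258,350)]),.009,w),"collar",ray(f([(265,327)]),.012,w))
print("carton corners",ray(f([(177,220),(362,250)]),.023,w),"mat corners",ray(f([(100,337),(296,381)]),.004,w))
print("cap",ray(f([(173,543)]),.168,w))
E
```

```text
0.02 [ 0.52677266 -0.07254836] 0.08447938499532565 0.08563157413704627 -103.17185061056327
0.03 [ 0.52486553 -0.07371243] 0.08292663887165637 0.08632975984300031 -102.07204794505837
0.04 [ 0.52295841 -0.07487649] 0.0814056063835165 0.08822059142098301 -100.9307126488654
0.05 [ 0.52105128 -0.07604056] 0.07991809831034649 0.09122994265887821 -99.74640543720274
0.06 [ 0.51914415 -0.07720463] 0.07846602127782859 0.09525185822425014 -98.5177236555391
tip [ 0.50752213 -0.15480518] bulb mid [[ 0.50897681 -0.14706647]] collar [[ 0.51175523 -0.13492165]]
carton corners [[ 0.46506987 -0.08355435]
 [ 0.55622692 -0.09746162]] mat corners [[ 0.42419249 -0.14063294]
 [ 0.53118505 -0.16428078]]
cap [[ 0.46192333 -0.19492396]]
```

Before reaching the bulb the gripper body needs clearance, so I'll first shift the bottle further down the mat.

Emit:
play_rows([
  [0,0,0.2,0,0,0],
  [0,0,0.4,0,0,0],
  [0,0,0.494,0,0,0],
  [0,0,0.494,0,0,0],
])

```text
time: 10.95
ee_pos: [0.4598, -0.193, 0.318]
eef_rot: [0.707, 0.707, -0.0, -0.002]
ft_force: [-0.6, -0.6, 1.1]
width: 0.0867
grip_force: 0.0
```

Emit:
play_rows([
  [0,0,0,0,0,0],
  [0,0,0,0,0,0],
  [0,0,0,0,0,0],
  [0,0,0,0,0,0],
  [0,0,0,0,0,0],
], fingers=-1)

```text
time: 11.45
ee_pos: [0.4604, -0.1931, 0.3201]
eef_rot: [0.707, 0.707, 0.0, 0.0]
ft_force: [0.6, -0.0, -0.5]
width: 0.0545
grip_force: 0.0
```

Emit:
play_rows([
  [0,0,0,0,0,0],
  [0,0,0,0,0,0],
  [0,0,0,0,0,0],
])

```text
time: 11.75
ee_pos: [0.4604, -0.193, 0.3198]
eef_rot: [0.707, 0.707, 0.0, 0.0]
ft_force: [-0.1, 0.6, 0.5]
width: 0.032
grip_force: 25.0
```

Emit:
play_rows([
  [0,0,-0.06,0,0,0],
  [0,0,-0.12,0,0,0],
  [-0.1,-0.013,-0.12,0,0,0],
  [-0.23,-0.03,-0.12,0,0,0],
  [-0.36,-0.05,-0.12,0,0,0],
])

```text
time: 12.25
ee_pos: [0.4524, -0.2488, 0.3379]
eef_rot: [0.707, 0.707, -0.0, 0.0]
ft_force: [0.2, 0.4, -3.0]
width: 0.0315
grip_force: 25.1
```

Emit:
play_rows([
  [-0.12,-0.015,0,0,0,0],
  [-0.25,-0.03,0,0,0,0],
  [-0.25,-0.03,0.05,0,0,0],
  [-0.25,-0.03,0.1,0,0,0],
  [-0.25,-0.03,0.118,0,0,0],
])

```text
time: 12.75
ee_pos: [0.4487, -0.2841, 0.3197]
eef_rot: [0.707, 0.707, 0.0, -0.0]
ft_force: [-0.1, 0.6, 11.3]
width: 0.0319
grip_force: 25.6
```

Emit:
play_rows([
  [0,0,0.002,0,0,0],
  [0,0,0.002,0,0,0],
])

```text
time: 12.95
ee_pos: [0.4486, -0.284, 0.32]
eef_rot: [0.707, 0.707, 0.0, 0.0]
ft_force: [-1.0, 0.5, 1.5]
width: 0.032
grip_force: 25.3
```

Emit:
play_rows([
  [0,0,0,0,0,0],
  [0,0,0,0,0,0],
  [0,0,0,0,0,0],
  [0,0,0,0,0,0],
  [0,0,0,0,0,0],
], fingers=1)

```text
time: 13.45
ee_pos: [0.4483, -0.2846, 0.3197]
eef_rot: [0.707, 0.707, -0.0, 0.0]
ft_force: [-0.4, -0.2, 0.2]
width: 0.0642
grip_force: 0.0
```

Emit:
play_rows([
  [0,0,-0.12,0,0,0],
  [0,0,-0.3,0,0,0],
  [0,0,-0.5,0,0,0],
  [0,0,-0.5,0,0,0],
])

```text
time: 13.85
ee_pos: [0.4492, -0.2847, 0.3986]
eef_rot: [0.707, 0.707, 0.0, 0.003]
ft_force: [0.7, -0.5, -0.5]
width: 0.0863
grip_force: 0.0
```

Emit:
play_rows([
  [0.25,0.2,0,0,0,0.2],
  [0.5,0.4,0,0,0,0.367],
  [0.5,0.4,0.2,0,0,0.367],
  [0.5,0.4,0.4,0,0,0.367],
  [0.5,0.4,0.4,0,0,0.367],
])

```text
time: 14.35
ee_pos: [0.5071, -0.2092, 0.3307]
eef_rot: [0.772, 0.636, -0.001, -0.003]
ft_force: [-1.7, -0.7, 0.4]
width: 0.0875
grip_force: 0.0
```

```bash
python3 - <<'E'
from h import *
s=status.read_state(); np.save("w4.npy",np.r_[s["ee_pos"],s["eef_rot"]]); im=vision.camera("wrist")
cv2.imwrite("pics/w4.png",cv2.resize(im[60:320,180:480],None,fx=2,fy=2,interpolation=cv2.INTER_CUBIC))
print(pose(s),s["time"],s["joint_positions"])
E
```

```text
[ 0.50711547 -0.20922671  0.3307193   1.37874173] 14.35 [ 0.9069488   0.2979164  -0.69804974  1.72809121  0.20263458  1.19609783
 -0.03734936]
```

View pics/w4.png

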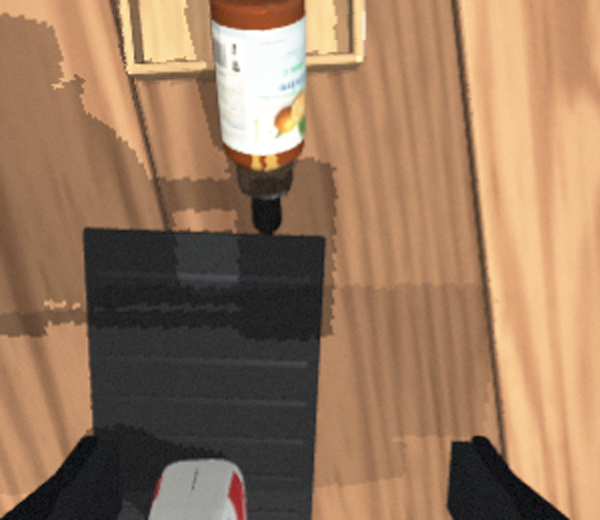

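```bash
python3 - <<'E'
from h import *
w=np.load("w4.npy"); f=lambda P:[(180+(u+.5)/2-.5,60+(v+.5)/2-.5) for u,v in P]
print("tip",ray(f([(265,234)]),.006,w),"bulb",ray(f([(266,213)]),.012,w),"collar",ray(f([(264,180)]),.025,w),"neck body end",ray(f([(262,160)]),.032,w))
print("carton",ray(f([(129,74),(365,66)]),.023,w),"mat",ray(f([(84,230),(325,238)]),.004,w), pose(), status.read_state()["time"])
plan([[.5105,-.145,.30,79,.029],[.5105,-.145,.1885,79,.029]])
E
```

```text
tip [[ 0.50500946 -0.15811807]] bulb [[ 0.50754286 -0.14883358]] collar [[ 0.50994575 -0.1349303 ]] neck body end [[ 0.51095923 -0.12718561]]
carton [[ 0.4653154  -0.08521458]
 [ 0.55762367 -0.10015672]] mat [[ 0.42504009 -0.14114723]
 [ 0.53120104 -0.16518876]] [ 0.507721   -0.20958476  0.33318601  1.37811823] 14.4
from [ 0.5077 -0.2096  0.3332] 78.96
[[0.142, -0.021, 0.074, 0.0, 0.0, 0.0], [0.284, -0.043, 0.147, 0.0, 0.0, -0.001], [0.426, -0.064, 0.221, 0.0, 0.0, -0.001]]
--
[[0.0, 0.0, 0.186, 0.0, 0.0, 0.0], [0.0, 0.0, 0.372, 0.0, 0.0, 0.0], [0.0, 0.0, 0.558, 0.0, 0.0, 0.0], [0.0, 0.0, 0.743, 0.0, 0.0, 0.0]]
--
```

Emit:
play_rows([
  [0.2,-0.04,0.1,0,0,0],
  [0.41,-0.08,0.3,0,0,0],
  [0.41,-0.08,0.55,0,0,0],
  [0.41,-0.08,0.75,0,0,0],
  [0.41,-0.08,0.75,0,0,0],
])

```text
time: 14.9
ee_pos: [0.5074, -0.1472, 0.2204]
eef_rot: [0.772, 0.636, -0.001, -0.002]
ft_force: [0.2, -0.9, 0.4]
width: 0.0867
grip_force: 0.0
```

Emit:
play_rows([
  [0,0,0.08,0,0,0],
  [0,0,0.16,0,0,0],
  [0,0,0.213,0,0,0],
  [0,0,0.213,0,0,0],
])

```text
time: 15.3
ee_pos: [0.5081, -0.1471, 0.1897]
eef_rot: [0.772, 0.636, -0.0, -0.0]
ft_force: [0.0, 0.1, 0.8]
width: 0.0868
grip_force: 0.0
```

Emit:
play_rows([
  [0,0,0,0,0,0],
  [0,0,0,0,0,0],
  [0,0,0,0,0,0],
  [0,0,0,0,0,0],
  [0,0,0,0,0,0],
], fingers=-1, squeeze=8)

```text
time: 15.8
ee_pos: [0.5084, -0.147, 0.1904]
eef_rot: [0.772, 0.636, 0.0, 0.0]
ft_force: [0.2, -1.2, 0.5]
width: 0.0549
grip_force: 0.0
```

Emit:
play_rows([
  [0,0,0,0,0,0],
  [0,0,0,0,0,0],
  [0,0,0,0,0,0],
  [0,0,0,0,0,0],
  [0,0,0,0,0,0],
])

```text
time: 16.3
ee_pos: [0.5084, -0.147, 0.1903]
eef_rot: [0.772, 0.636, -0.0, 0.0]
ft_force: [-0.5, -0.3, 0.7]
width: 0.0215
grip_force: 8.0
```

Emit:
play_rows([
  [0,0,-0.06,0,0,0],
  [0.02,0,-0.12,0,0,0],
  [0.04,0,-0.18,0,0,0],
  [0.06,0,-0.24,0,0,0],
  [0.08,0,-0.3,0,0,0],
])

```text
time: 16.8
ee_pos: [0.5108, -0.1348, 0.2363]
eef_rot: [0.772, 0.636, 0.0, 0.0]
ft_force: [0.0, -0.0, 0.4]
width: 0.0207
grip_force: 7.9
```

```bash
python3 - <<'E'
from h import *
a=vision.camera("scene")[130:290,280:480]; b=vision.camera("side")[170:310,240:420]
a=cv2.resize(a,(500,400),interpolation=cv2.INTER_CUBIC); b=cv2.resize(b,(300,233),interpolation=cv2.INTER_CUBIC); b=cv2.copyMakeBorder(b,0,167,0,0,cv2.BORDER_CONSTANT)
cv2.imwrite("pics/p5.png",np.hstack([a,b])); print(pose())
E
```

```text
[ 0.51124471 -0.13458504  0.23683394  1.378815  ]
```

View pics/p5.png

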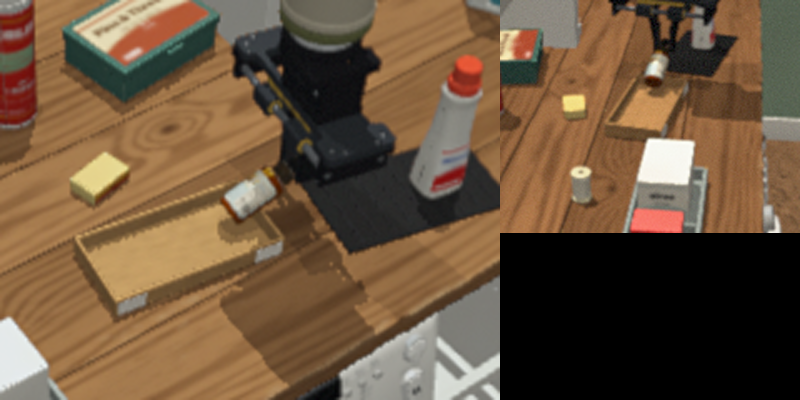

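Emit:
play_rows([
  [0,0,-0.1,0,0,0],
  [0,0,-0.2,0,0,0],
  [0,0,-0.3,0,0,0],
])

```text
time: 17.2
ee_pos: [0.5107, -0.1353, 0.2818]
eef_rot: [0.772, 0.636, 0.0, 0.0]
ft_force: [0.2, 0.6, 0.6]
width: 0.0161
grip_force: 0.0
```

Emit:
play_rows([
  [0,0,-0.05,0,0,0],
  [0,0,0,0,0,0],
  [0,0,-0.05,0,0,0],
  [0,0,0,0,0,0],
  [0,0,0,0,0,0],
], squeeze=3)

```text
time: 17.7
ee_pos: [0.512, -0.1354, 0.2821]
eef_rot: [0.772, 0.636, 0.001, 0.002]
ft_force: [-2.6, -0.6, 23.4]
width: 0.0007
grip_force: 11.6
```

```bash
python3 - <<'E'
from h import *
a=vision.camera("scene")[130:250,340:480]; b=vision.camera("side")[170:260,270:390]
a=cv2.resize(a,(467,400),interpolation=cv2.INTER_CUBIC); b=cv2.resize(b,(333,250),interpolation=cv2.INTER_CUBIC); b=cv2.copyMakeBorder(b,0,150,0,0,cv2.BORDER_CONSTANT)
cv2.imwrite("pics/p6.png",np.hstack([a,b])); print(pose())
E
```

```text
[ 0.51193834 -0.13528983  0.28217393  1.37785715]
```

View pics/p6.png

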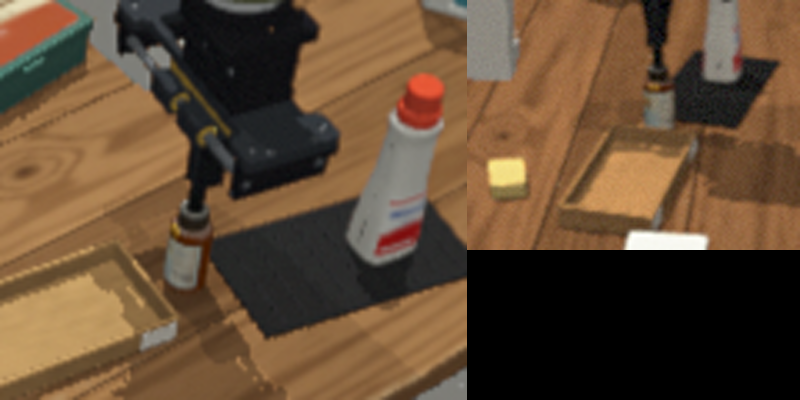

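The dropper slid out of the grip and now stands upright at about (187,250) in the left panel, between carton and mat, with the fingertips resting on its bulb. I'll lift straight off and check it.

Emit:
play_rows([
  [0,0,-0.03,0,0,0],
  [0,0,-0.1,0,0,0],
  [0,0,-0.3,0,0,0],
  [0,0,-0.6,0,0,0],
  [0,0,-0.8,0,0,0],
])

```text
time: 18.3
ee_pos: [0.5106, -0.135, 0.4025]
eef_rot: [0.772, 0.636, 0.0, 0.0]
ft_force: [0.4, 0.7, 0.4]
width: 0.0004
grip_force: 0.0
```

Emit:
play_rows([
  [-0.15,0,0,0,0,0],
  [-0.35,0,0,0,0,0],
  [-0.5,0,0,0,0,0],
  [-0.5,0,0,0,0,0],
], fingers=1)

```text
time: 18.7
ee_pos: [0.4951, -0.2124, 0.3996]
eef_rot: [0.774, 0.634, -0.001, -0.0]
ft_force: [0.4, 0.5, -0.3]
width: 0.0247
grip_force: 0.0
```

```bash
python3 - <<'E'
from h import *
s=status.read_state(); np.save("w7.npy",np.r_[s["ee_pos"],s["eef_rot"]]); im=vision.camera("wrist")
print(pose(s),s["time"])
print(spotter.boxes_of("wrist","dropper")[:2])
cv2.imwrite("pics/w7.png",cv2.resize(im[0:300,160:480],None,fx=2,fy=2,interpolation=cv2.INTER_CUBIC))
for c in ("scene","side"):
    vision.camera(c); print(c,spotter.boxes_of(c,"dropper")[:1])
E
```

```text
[ 0.4950755  -0.21243006  0.39962525  1.37278634] 18.7
[{'point': [0.5089, -0.1309, 0.0757], 'conf': 0.61}]
scene [{'point': [0.5018, -0.1178, 0.0484], 'conf': 0.75}]
side [{'point': [0.5077, -0.1198, 0.0541], 'conf': 0.63}]
```

View pics/w7.png

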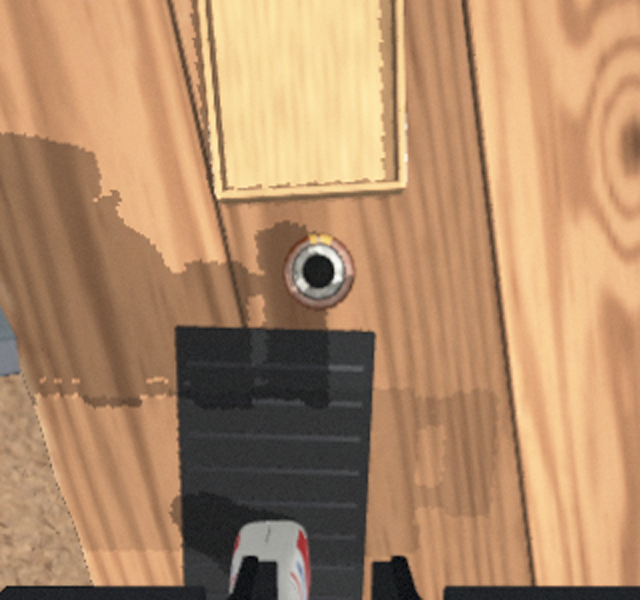

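The dropper stands free on the worktop at crop (319,271), in the gap between carton and mat, which is a fine place to park it. On to the dryer box.

```bash
python3 - <<'E'
from h import *
w=np.load("w7.npy"); f=lambda P:[(160+(u+.5)/2-.5,(v+.5)/2-.5) for u,v in P]
print("dropper",ray(f([(319,271)]),.102,w))
plan([[.467,.274,.38,89.5,.029],[.467,.274,.2185,89.5,.029]])
plan([[.467,.274,.27,89.5,.018],[.5196,-.0261,.27,81.6,.025],[.5196,-.0261,.2175,81.6,.015]],start=[.467,.274,.2185,math.radians(89.5)])
E
```

```text
dropper [[ 0.50803576 -0.12942437]]
from [ 0.4965 -0.2077  0.4002] 79.05
[[0.183, -0.047, 0.008, 0.0, 0.0, -0.02], [0.367, -0.095, 0.016, 0.0, 0.0, -0.041], [0.55, -0.142, 0.024, 0.0, 0.0, -0.061], [0.733, -0.189, 0.032, 0.0, 0.0, -0.082], [0.916, -0.236, 0.04, 0.0, 0.0, -0.102]]
[[0.186, -0.037, 0.008, 0.0, 0.0, -0.02], [0.371, -0.075, 0.016, 0.0, 0.0, -0.041], [0.557, -0.112, 0.024, 0.0, 0.0, -0.061], [0.742, -0.149, 0.032, 0.0, 0.0, -0.082], [0.928, -0.187, 0.04, 0.0, 0.0, -0.102]]
[[0.187, -0.027, 0.008, 0.0, 0.0, -0.02], [0.375, -0.055, 0.016, 0.0, 0.0, -0.041], [0.562, -0.082, 0.024, 0.0, 0.0, -0.061], [0.749, -0.109, 0.032, 0.0, 0.0, -0.082], [0.936, -0.137, 0.04, 0.0, 0.0, -0.102]]
[[0.188, -0.017, 0.008, 0.0, 0.0, -0.02], [0.377, -0.035, 0.016, 0.0, 0.0, -0.041]]
--
[[0.0, 0.0, 0.179, 0.0, 0.0, 0.0], [0.0, 0.0, 0.359, 0.0, 0.0, 0.0], [0.0, 0.0, 0.538, 0.0, 0.0, 0.0], [0.0, 0.0, 0.718, 0.0, 0.0, 0.0], [0.0, 0.0, 0.897, 0.0, 0.0, 0.0]]
[[0.0, 0.0, 0.179, 0.0, 0.0, 0.0]]
--
from [0.467  0.274  0.2185] 89.5
[[0.0, 0.0, -0.114, 0.0, 0.0, 0.0], [0.0, 0.0, -0.229, 0.0, 0.0, 0.0], [0.0, 0.0, -0.343, 0.0, 0.0, 0.0]]
--
[[-0.154, 0.028, 0.0, 0.0, 0.0, 0.02], [-0.307, 0.057, 0.0, 0.0, 0.0, 0.041], [-0.461, 0.085, 0.0, 0.0, 0.0, 0.061], [-0.615, 0.113, 0.0, 0.0, 0.0, 0.081], [-0.768, 0.142, 0.0, 0.0, 0.0, 0.101]]
[[-0.152, 0.036, 0.0, 0.0, 0.0, 0.02], [-0.304, 0.073, 0.0, 0.0, 0.0, 0.041], [-0.456, 0.109, 0.0, 0.0, 0.0, 0.061], [-0.608, 0.146, 0.0, 0.0, 0.0, 0.081], [-0.76, 0.182, 0.0, 0.0, 0.0, 0.101]]
[[-0.15, 0.044, 0.0, 0.0, 0.0, 0.02], [-0.3, 0.089, 0.0, 0.0, 0.0, 0.041], [-0.449, 0.133, 0.0, 0.0, 0.0, 0.061]]
--
[[0.0, 0.0, 0.088, 0.0, 0.0, 0.0], [0.0, 0.0, 0.175, 0.0, 0.0, 0.0], [0.0, 0.0, 0.263, 0.0, 0.0, 0.0], [0.0, 0.0, 0.35, 0.0, 0.0, 0.0]]
--
```

Emit:
play_rows([
  [0.18,-0.047,0.008,0,0,-0.02],
  [0.37,-0.095,0.016,0,0,-0.041],
  [0.55,-0.142,0.024,0,0,-0.061],
  [0.733,-0.189,0.032,0,0,-0.082],
  [0.916,-0.236,0.04,0,0,-0.102],
])

```text
time: 19.5
ee_pos: [0.4875, -0.0646, 0.3943]
eef_rot: [0.754, 0.657, -0.0, 0.0]
ft_force: [0.6, -0.1, 0.2]
width: 0.0844
grip_force: 0.0
```

Emit:
play_rows([
  [0.186,-0.037,0.008,0,0,-0.02],
  [0.371,-0.075,0.016,0,0,-0.041],
  [0.557,-0.112,0.024,0,0,-0.061],
  [0.742,-0.149,0.032,0,0,-0.082],
  [0.928,-0.187,0.04,0,0,-0.102],
])

```text
time: 20.0
ee_pos: [0.4786, 0.077, 0.3883]
eef_rot: [0.736, 0.677, -0.0, 0.0]
ft_force: [0.3, -0.3, -0.3]
width: 0.087
grip_force: 0.0
```

Emit:
play_rows([
  [0.187,-0.027,0.008,0,0,-0.02],
  [0.375,-0.055,0.016,0,0,-0.041],
  [0.562,-0.082,0.024,0,0,-0.061],
  [0.749,-0.109,0.032,0,0,-0.082],
  [0.936,-0.137,0.04,0,0,-0.102],
])

```text
time: 20.5
ee_pos: [0.4699, 0.2184, 0.3823]
eef_rot: [0.718, 0.696, 0.0, 0.0]
ft_force: [-0.3, -0.4, 0.1]
width: 0.0871
grip_force: 0.0
```

Emit:
play_rows([
  [0.188,-0.017,0.008,0,0,-0.02],
  [0.377,-0.035,0.016,0,0,-0.041],
  [0.377,-0.035,0.2,0,0,-0.041],
  [0.377,-0.035,0.4,0,0,-0.041],
  [0.377,-0.035,0.4,0,0,-0.041],
])

```text
time: 21.0
ee_pos: [0.4658, 0.2731, 0.3192]
eef_rot: [0.71, 0.704, -0.003, -0.001]
ft_force: [0.4, -0.5, 0.6]
width: 0.0871
grip_force: 0.0
```

```bash
python3 - <<'E'
from h import *
plan([[.467,.274,.2185,89.5,.029]])
E
```

```text
from [0.4658 0.2731 0.3192] 89.49
[[0.002, 0.002, 0.168, 0.0, 0.0, 0.0], [0.003, 0.004, 0.336, 0.0, 0.0, 0.0], [0.005, 0.006, 0.503, 0.0, 0.0, 0.0], [0.006, 0.008, 0.671, 0.0, 0.0, 0.0]]
--
```

Emit:
play_rows([
  [0,0.004,0.168,0,0,0],
  [0,0.004,0.336,0,0,0],
  [0,0.004,0.5,0,0,0],
  [0,0.004,0.671,0,0,0],
  [0,0.004,0.671,0,0,0],
])

```text
time: 21.5
ee_pos: [0.4674, 0.2726, 0.2203]
eef_rot: [0.711, 0.703, -0.002, -0.001]
ft_force: [-0.4, 0.4, -0.6]
width: 0.0873
grip_force: 0.0
```

Emit:
play_rows([
  [0,0,0,0,0,0],
  [0,0,0,0,0,0],
  [0,0,0,0,0,0],
  [0,0,0,0,0,0],
  [0,0,0,0,0,0],
], fingers=-1, squeeze=20)

```text
time: 22.0
ee_pos: [0.4686, 0.2732, 0.223]
eef_rot: [0.711, 0.703, 0.001, 0.0]
ft_force: [-1.7, 0.1, 7.6]
width: 0.0682
grip_force: 20.0
```

Emit:
play_rows([
  [0,0,-0.05,0,0,0],
  [0,0,-0.15,0,0,0],
  [0,0,-0.25,0,0,0],
  [0,0,-0.34,0,0,0],
])

```text
time: 22.4
ee_pos: [0.4683, 0.2731, 0.2745]
eef_rot: [0.711, 0.703, 0.001, 0.0]
ft_force: [0.2, 0.1, -0.6]
width: 0.0682
grip_force: 20.0
```

```bash
python3 - <<'E'
from h import *
plan([[.5196,-.0265,.274,81.6,.025],[.5196,-.0265,.2215,81.6,.015]])
E
```

```text
from [0.4683 0.2731 0.2745] 89.37
[[-0.153, 0.028, 0.0, 0.0, 0.0, 0.02], [-0.307, 0.056, 0.001, 0.0, 0.0, 0.04], [-0.46, 0.084, 0.001, 0.0, 0.0, 0.06], [-0.613, 0.112, 0.001, 0.0, 0.0, 0.08], [-0.767, 0.14, 0.001, 0.0, 0.0, 0.1]]
[[-0.152, 0.036, 0.0, 0.0, 0.0, 0.02], [-0.303, 0.072, 0.001, 0.0, 0.0, 0.04], [-0.455, 0.108, 0.001, 0.0, 0.0, 0.06], [-0.607, 0.144, 0.001, 0.0, 0.0, 0.08], [-0.758, 0.18, 0.001, 0.0, 0.0, 0.1]]
[[-0.15, 0.044, 0.0, 0.0, 0.0, 0.02], [-0.299, 0.088, 0.001, 0.0, 0.0, 0.04], [-0.449, 0.131, 0.001, 0.0, 0.0, 0.06]]
--
[[0.0, 0.0, 0.087, 0.0, 0.0, 0.0], [0.0, 0.0, 0.175, 0.0, 0.0, 0.0], [0.0, 0.0, 0.262, 0.0, 0.0, 0.0], [0.0, 0.0, 0.35, 0.0, 0.0, 0.0]]
--
```

Emit:
play_rows([
  [-0.13,0.024,0,0,0,0.02],
  [-0.29,0.053,0,0,0,0.04],
  [-0.46,0.084,0,0,0,0.06],
  [-0.613,0.112,0,0,0,0.08],
  [-0.767,0.14,0,0,0,0.1],
])

```text
time: 22.9
ee_pos: [0.4881, 0.1567, 0.2737]
eef_rot: [0.729, 0.684, 0.0, 0.0]
ft_force: [-0.2, 0.6, -0.7]
width: 0.068
grip_force: 20.0
```

Emit:
play_rows([
  [-0.152,0.036,0,0,0,0.02],
  [-0.303,0.072,0,0,0,0.04],
  [-0.455,0.108,0,0,0,0.06],
  [-0.607,0.144,0,0,0,0.08],
  [-0.758,0.18,0,0,0,0.1],
])

```text
time: 23.4
ee_pos: [0.5079, 0.0416, 0.2737]
eef_rot: [0.747, 0.665, 0.0, 0.0]
ft_force: [0.2, -0.4, -1.6]
width: 0.0684
grip_force: 20.0
```

Emit:
play_rows([
  [-0.15,0.044,0,0,0,0.02],
  [-0.299,0.088,0,0,0,0.04],
  [-0.4,0.12,0,0,0,0.06],
  [-0.449,0.131,0,0,0,0.06],
  [-0.449,0.131,0,0,0,0.06],
])

```text
time: 23.9
ee_pos: [0.5195, -0.0272, 0.2729]
eef_rot: [0.758, 0.653, 0.0, 0.0]
ft_force: [-0.3, 0.8, -1.9]
width: 0.0681
grip_force: 20.0
```

Emit:
play_rows([
  [0,0,0.08,0,0,0],
  [0,0,0.16,0,0,0],
  [0,0,0.24,0,0,0],
  [0,0,0.3,0,0,0],
  [0,0,0.33,0,0,0],
])

```text
time: 24.4
ee_pos: [0.519, -0.0264, 0.2216]
eef_rot: [0.757, 0.653, -0.001, -0.001]
ft_force: [0.3, 0.2, -1.1]
width: 0.0686
grip_force: 20.0
```

Emit:
play_rows([
  [0,0,0.01,0,0,0],
  [0,0,0.02,0,0,0],
  [0,0,0.02,0,0,0],
])

```text
time: 24.7
ee_pos: [0.5194, -0.0264, 0.2209]
eef_rot: [0.757, 0.653, -0.0, 0.0]
ft_force: [-4.3, 1.1, 8.1]
width: 0.0684
grip_force: 20.0
```

Emit:
play_rows([
  [0,0,0,0,0,0],
  [0,0,0,0,0,0],
  [0,0,0,0,0,0],
  [0,0,0,0,0,0],
], fingers=1)

```text
time: 25.1
ee_pos: [0.5195, -0.0268, 0.2202]
eef_rot: [0.757, 0.653, 0.0, 0.0]
ft_force: [0.3, 0.5, -0.0]
width: 0.0856
grip_force: 0.0
```

Emit:
play_rows([
  [0,0,-0.1,0,0,0],
  [0,0,-0.3,0,0,0],
  [0,0,-0.55,0,0,0],
  [0,0,-0.75,0,0,0],
  [0,0,-0.75,0,0,0],
])

```text
time: 25.6
ee_pos: [0.5206, -0.026, 0.3376]
eef_rot: [0.757, 0.653, 0.002, 0.003]
ft_force: [1.0, 0.2, 0.1]
width: 0.0871
grip_force: 0.0
```

```bash
python3 - <<'E'
from h import *
vision.camera("scene"); print([(np.round(d["point"],3).tolist(),d["conf"]) for n in ("dryer_box","dropper") for d in spotter.boxes_of("scene",n)])
plan([[.4677,.379,.30,89.8,.029],[.4677,.379,.2085,89.8,.029]])
E
```

```text
[([0.491, 0.522, 0.065], 0.97), ([0.501, -0.015, 0.07], 0.92), ([0.499, -0.119, 0.046], 0.74)]
from [ 0.5192 -0.0268  0.3327] 81.56
[[0.175, -0.049, 0.015, 0.0, 0.0, -0.018], [0.35, -0.098, 0.029, 0.0, 0.0, -0.037], [0.525, -0.147, 0.044, 0.0, 0.0, -0.055], [0.7, -0.196, 0.058, 0.0, 0.0, -0.073], [0.875, -0.246, 0.073, 0.0, 0.0, -0.092]]
[[0.177, -0.041, 0.015, 0.0, 0.0, -0.018], [0.354, -0.081, 0.029, 0.0, 0.0, -0.037], [0.532, -0.122, 0.044, 0.0, 0.0, -0.055], [0.709, -0.163, 0.058, 0.0, 0.0, -0.073], [0.886, -0.203, 0.073, 0.0, 0.0, -0.092]]
[[0.179, -0.032, 0.015, 0.0, 0.0, -0.018], [0.358, -0.064, 0.029, 0.0, 0.0, -0.037], [0.537, -0.096, 0.044, 0.0, 0.0, -0.055], [0.716, -0.129, 0.058, 0.0, 0.0, -0.073], [0.895, -0.161, 0.073, 0.0, 0.0, -0.092]]
--
[[0.0, 0.0, 0.152, 0.0, 0.0, 0.0], [0.0, 0.0, 0.305, 0.0, 0.0, 0.0], [0.0, 0.0, 0.457, 0.0, 0.0, 0.0], [0.0, 0.0, 0.61, 0.0, 0.0, 0.0]]
--
```

Emit:
play_rows([
  [0.175,-0.049,0.015,0,0,-0.018],
  [0.35,-0.098,0.029,0,0,-0.037],
  [0.525,-0.147,0.044,0,0,-0.055],
  [0.7,-0.196,0.058,0,0,-0.073],
  [0.875,-0.246,0.073,0,0,-0.092],
])

```text
time: 26.25
ee_pos: [0.5015, 0.1094, 0.3206]
eef_rot: [0.741, 0.671, -0.001, -0.001]
ft_force: [0.4, 0.1, 0.3]
width: 0.0871
grip_force: 0.0
```

Emit:
play_rows([
  [0.177,-0.041,0.015,0,0,-0.018],
  [0.354,-0.081,0.029,0,0,-0.037],
  [0.532,-0.122,0.044,0,0,-0.055],
  [0.709,-0.163,0.058,0,0,-0.073],
  [0.886,-0.203,0.073,0,0,-0.092],
])

```text
time: 26.75
ee_pos: [0.4844, 0.2446, 0.3095]
eef_rot: [0.725, 0.689, -0.001, -0.0]
ft_force: [0.4, 0.4, 0.2]
width: 0.0869
grip_force: 0.0
```

Emit:
play_rows([
  [0.179,-0.032,0.015,0,0,-0.018],
  [0.358,-0.064,0.029,0,0,-0.037],
  [0.537,-0.096,0.044,0,0,-0.055],
  [0.716,-0.129,0.058,0,0,-0.073],
  [0.895,-0.161,0.073,0,0,-0.092],
])

```text
time: 27.25
ee_pos: [0.4672, 0.3799, 0.2984]
eef_rot: [0.708, 0.706, -0.001, -0.0]
ft_force: [0.7, -0.1, -0.5]
width: 0.0873
grip_force: 0.0
```

Emit:
play_rows([
  [0,0,0.152,0,0,0],
  [0,0,0.3,0,0,0],
  [0,0,0.45,0,0,0],
  [0,0,0.61,0,0,0],
  [0,0,0.61,0,0,0],
])

```text
time: 27.75
ee_pos: [0.4672, 0.3793, 0.2072]
eef_rot: [0.708, 0.706, -0.001, -0.0]
ft_force: [-0.2, 0.5, 0.5]
width: 0.0875
grip_force: 0.0
```

Emit:
play_rows([
  [0,0,0,0,0,0],
  [0,0,0,0,0,0],
  [0,0,0,0,0,0],
  [0,0,0,0,0,0],
  [0,0,0,0,0,0],
], fingers=-1, squeeze=20)

```text
time: 28.25
ee_pos: [0.4677, 0.3789, 0.208]
eef_rot: [0.708, 0.706, -0.0, 0.0]
ft_force: [0.2, -0.1, -0.3]
width: 0.0634
grip_force: 20.0
```

```bash
python3 - <<'E'
from h import *
plan([[.4677,.379,.26,89.8,.018],[.5326,.0625,.26,81.6,.027],[.5326,.0625,.2065,81.6,.015]])
E
```

```text
from [0.4677 0.3789 0.208 ] 89.83
[[0.0, 0.0, -0.116, 0.0, 0.0, 0.0], [0.0, 0.0, -0.231, 0.0, 0.0, 0.001], [0.001, 0.0, -0.347, 0.0, 0.0, 0.001]]
--
[[-0.176, 0.037, 0.0, 0.0, 0.0, 0.023], [-0.351, 0.073, 0.0, 0.0, 0.0, 0.046], [-0.527, 0.11, 0.0, 0.0, 0.0, 0.068], [-0.703, 0.147, 0.0, 0.0, 0.0, 0.091], [-0.879, 0.183, 0.0, 0.0, 0.0, 0.114]]
[[-0.173, 0.047, 0.0, 0.0, 0.0, 0.023], [-0.346, 0.094, 0.0, 0.0, 0.0, 0.046], [-0.52, 0.141, 0.0, 0.0, 0.0, 0.068], [-0.693, 0.188, 0.0, 0.0, 0.0, 0.091], [-0.866, 0.235, 0.0, 0.0, 0.0, 0.114]]
[[-0.17, 0.057, 0.0, 0.0, 0.0, 0.023], [-0.34, 0.115, 0.0, 0.0, 0.0, 0.046]]
--
[[0.0, 0.0, 0.089, 0.0, 0.0, 0.0], [0.0, 0.0, 0.178, 0.0, 0.0, 0.0], [0.0, 0.0, 0.268, 0.0, 0.0, 0.0], [0.0, 0.0, 0.357, 0.0, 0.0, 0.0]]
--
```

Emit:
play_rows([
  [0,0,-0.08,0,0,0],
  [0,0,-0.18,0,0,0],
  [0,0,-0.28,0,0,0],
  [0,0,-0.347,0,0,0],
])

```text
time: 28.65
ee_pos: [0.4679, 0.3795, 0.2627]
eef_rot: [0.708, 0.706, 0.001, 0.0]
ft_force: [1.2, 0.0, -0.6]
width: 0.0635
grip_force: 20.0
```

Emit:
play_rows([
  [-0.15,0.03,0,0,0,0.023],
  [-0.33,0.07,0,0,0,0.046],
  [-0.52,0.11,0,0,0,0.068],
  [-0.7,0.147,0,0,0,0.091],
  [-0.879,0.183,0,0,0,0.114],
])

```text
time: 29.15
ee_pos: [0.495, 0.2461, 0.2611]
eef_rot: [0.729, 0.684, 0.0, 0.0]
ft_force: [0.7, 1.2, -1.1]
width: 0.0634
grip_force: 20.0
```

Emit:
play_rows([
  [-0.173,0.047,0,0,0,0.023],
  [-0.346,0.094,0,0,0,0.046],
  [-0.52,0.141,0,0,0,0.068],
  [-0.693,0.188,0,0,0,0.091],
  [-0.866,0.235,0,0,0,0.114],
])

```text
time: 29.65
ee_pos: [0.5221, 0.1143, 0.2612]
eef_rot: [0.749, 0.662, 0.0, 0.0]
ft_force: [0.7, -0.2, -0.9]
width: 0.0635
grip_force: 20.0
```

Emit:
play_rows([
  [-0.17,0.057,0,0,0,0.023],
  [-0.28,0.095,0,0,0,0.046],
  [-0.34,0.115,0,0,0,0.046],
  [-0.34,0.115,0,0,0,0.046],
])

```text
time: 30.05
ee_pos: [0.533, 0.0619, 0.2605]
eef_rot: [0.757, 0.653, 0.0, 0.0]
ft_force: [-0.6, 0.4, -0.6]
width: 0.0633
grip_force: 20.0
```

Emit:
play_rows([
  [0,0,0.08,0,0,0],
  [0,0,0.17,0,0,0],
  [0,0,0.26,0,0,0],
  [0,0,0.33,0,0,0],
  [0,0,0.345,0,0,0],
])

```text
time: 30.55
ee_pos: [0.5321, 0.0629, 0.2066]
eef_rot: [0.757, 0.654, -0.001, -0.001]
ft_force: [0.8, -0.4, -1.5]
width: 0.0635
grip_force: 20.0
```

Emit:
play_rows([
  [0,0,0.008,0,0,0],
  [0,0,0.014,0,0,0],
  [0,0,0.014,0,0,0],
])

```text
time: 30.85
ee_pos: [0.533, 0.0626, 0.2068]
eef_rot: [0.757, 0.654, 0.0, 0.0]
ft_force: [-0.5, -0.2, -0.4]
width: 0.0638
grip_force: 20.0
```

Emit:
play_rows([
  [0,0,0.005,0,0,0],
  [0,0,0.008,0,0,0],
  [0,0,0.008,0,0,0],
])

```text
time: 31.15
ee_pos: [0.533, 0.0626, 0.2059]
eef_rot: [0.757, 0.654, 0.0, 0.0]
ft_force: [-1.1, -1.4, 3.4]
width: 0.0634
grip_force: 20.0
```

Emit:
play_rows([
  [0,0,0,0,0,0],
  [0,0,0,0,0,0],
  [0,0,0,0,0,0],
  [0,0,0,0,0,0],
  [0,0,0,0,0,0],
], fingers=1)

```text
time: 31.65
ee_pos: [0.5333, 0.0625, 0.2057]
eef_rot: [0.757, 0.653, 0.001, 0.001]
ft_force: [3.3, -1.0, 4.7]
width: 0.0861
grip_force: 2.4
```

Emit:
play_rows([
  [0,0,-0.1,0,0,0],
  [0,0,-0.3,0,0,0],
  [0,0,-0.55,0,0,0],
  [0,0,-0.85,0,0,0],
  [0,0,-1.0,0,0,0],
])

```text
time: 32.15
ee_pos: [0.5326, 0.0635, 0.3592]
eef_rot: [0.757, 0.654, 0.001, 0.001]
ft_force: [1.1, 0.4, -0.2]
width: 0.0872
grip_force: 0.0
```

Emit:
play_rows([
  [-0.25,0,0,0,0,0],
  [-0.5,0,0,0,0,0],
  [-0.75,0,0,0,0,0],
  [-0.9,0,0,0,0,0],
  [-0.9,0,0,0,0,0],
])

```text
time: 32.65
ee_pos: [0.5122, -0.0744, 0.3553]
eef_rot: [0.759, 0.652, -0.001, -0.0]
ft_force: [1.1, 0.9, 1.0]
width: 0.0868
grip_force: 0.0
```

```bash
python3 - <<'E'
from h import *
s=status.read_state(); np.save("w8.npy",np.r_[s["ee_pos"],s["eef_rot"]]); im=vision.camera("wrist")
print(pose(s),s["time"])
cv2.imwrite("pics/w8.png",cv2.resize(im[0:300,160:560],None,fx=2,fy=2,interpolation=cv2.INTER_CUBIC))
plan([[.508,-.1294,.36,81.6,.029],[.508,-.1294,.2185,81.6,.029]])
E
```

```text
[ 0.51219757 -0.07443556  0.35534531  1.41935299] 32.65
from [ 0.5125 -0.0722  0.3555] 81.47
[[-0.191, 0.013, -0.015, 0.0, 0.0, -0.002], [-0.382, 0.027, -0.03, 0.0, 0.0, -0.004]]
--
[[0.0, 0.0, 0.189, 0.0, 0.0, 0.0], [0.0, 0.0, 0.377, 0.0, 0.0, 0.0], [0.0, 0.0, 0.566, 0.0, 0.0, 0.0], [0.0, 0.0, 0.755, 0.0, 0.0, 0.0], [0.0, 0.0, 0.943, 0.0, 0.0, 0.0]]
--
```

View pics/w8.png

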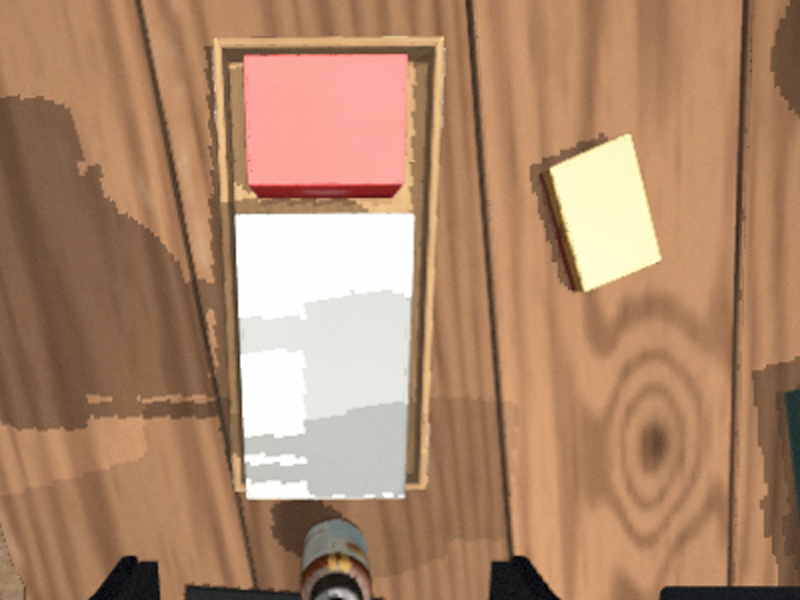

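Both boxes lie flat in the carton: soap at crop (325,120), dryer at (325,355). The dropper stands at (337,570). I'll take the dropper next.

Emit:
play_rows([
  [-0.19,0.013,0,0,0,0],
  [-0.382,0.027,0,0,0,0],
  [-0.382,0.027,0,0,0,0],
])

```text
time: 33.0
ee_pos: [0.5084, -0.1306, 0.3552]
eef_rot: [0.758, 0.652, -0.001, -0.0]
ft_force: [-0.2, 0.3, -0.3]
width: 0.0869
grip_force: 0.0
```

Emit:
play_rows([
  [0,0,0.189,0,0,0],
  [0,0,0.377,0,0,0],
  [0,0,0.566,0,0,0],
  [0,0,0.755,0,0,0],
  [0,0,0.87,0,0,0],
])

```text
time: 33.5
ee_pos: [0.5084, -0.1263, 0.2232]
eef_rot: [0.756, 0.654, -0.0, -0.001]
ft_force: [-0.1, -0.4, 0.5]
width: 0.0874
grip_force: 0.0
```

Emit:
play_rows([
  [0,0,0.04,0,0,0],
  [0,0,0.04,0,0,0],
])

```text
time: 33.7
ee_pos: [0.5089, -0.1275, 0.2188]
eef_rot: [0.757, 0.654, 0.0, -0.0]
ft_force: [-0.3, -0.0, 0.0]
width: 0.0869
grip_force: 0.0
```

Emit:
play_rows([
  [0,0,0,0,0,0],
  [0,0,0,0,0,0],
  [0,0,0,0,0,0],
  [0,0,0,0,0,0],
  [0,0,0,0,0,0],
], fingers=-1, squeeze=15)

```text
time: 34.2
ee_pos: [0.5088, -0.1283, 0.219]
eef_rot: [0.757, 0.653, 0.0, 0.0]
ft_force: [0.5, 0.8, -0.6]
width: 0.0553
grip_force: 0.0
```

Emit:
play_rows([
  [0,0,0,0,0,0],
  [0,0,0,0,0,0],
  [0,0,0,0,0,0],
  [0,0,0,0,0,0],
  [0,0,0,0,0,0],
])

```text
time: 34.7
ee_pos: [0.5088, -0.1283, 0.2187]
eef_rot: [0.757, 0.654, -0.0, 0.0]
ft_force: [0.7, 0.4, 0.8]
width: 0.0315
grip_force: 15.0
```

```bash
python3 - <<'E'
from h import *
plan([[.5088,-.1283,.335,81.6,.024],[.4636,.3776,.335,90,.027],[.4636,.3776,.2255,90,.022]])
E
```

```text
from [ 0.5088 -0.1283  0.2187] 81.62
[[0.0, 0.0, -0.155, 0.0, 0.0, 0.0], [0.0, 0.0, -0.31, 0.0, 0.0, 0.0], [0.0, 0.0, -0.465, 0.0, 0.0, 0.0], [0.0, 0.0, -0.62, 0.0, 0.0, 0.001], [0.0, 0.0, -0.775, 0.0, 0.0, 0.001]]
--
[[0.173, -0.042, 0.0, 0.0, 0.0, -0.015], [0.347, -0.083, 0.0, 0.0, 0.0, -0.029], [0.52, -0.125, 0.0, 0.0, 0.0, -0.044], [0.693, -0.166, 0.0, 0.0, 0.0, -0.059], [0.866, -0.208, 0.0, 0.0, 0.0, -0.074]]
[[0.175, -0.035, 0.0, 0.0, 0.0, -0.015], [0.35, -0.07, 0.0, 0.0, 0.0, -0.029], [0.524, -0.105, 0.0, 0.0, 0.0, -0.044], [0.699, -0.14, 0.0, 0.0, 0.0, -0.059], [0.874, -0.175, 0.0, 0.0, 0.0, -0.074]]
[[0.176, -0.028, 0.0, 0.0, 0.0, -0.015], [0.352, -0.056, 0.0, 0.0, 0.0, -0.029], [0.528, -0.084, 0.0, 0.0, 0.0, -0.044], [0.704, -0.113, 0.0, 0.0, 0.0, -0.059], [0.88, -0.141, 0.0, 0.0, 0.0, -0.074]]
[[0.177, -0.021, 0.0, 0.0, 0.0, -0.015], [0.354, -0.043, 0.0, 0.0, 0.0, -0.029], [0.531, -0.064, 0.0, 0.0, 0.0, -0.044], [0.708, -0.085, 0.0, 0.0, 0.0, -0.059]]
--
[[0.0, 0.0, 0.146, 0.0, 0.0, 0.0], [0.0, 0.0, 0.292, 0.0, 0.0, 0.0], [0.0, 0.0, 0.438, 0.0, 0.0, 0.0], [0.0, 0.0, 0.584, 0.0, 0.0, 0.0], [0.0, 0.0, 0.73, 0.0, 0.0, 0.0]]
--
```

Emit:
play_rows([
  [0,0,-0.1,0,0,0],
  [0,0,-0.26,0,0,0],
  [0,0,-0.44,0,0,0],
  [0,0,-0.63,0,0,0],
  [0,0,-0.775,0,0,0],
])

```text
time: 35.2
ee_pos: [0.5089, -0.1279, 0.3378]
eef_rot: [0.757, 0.654, 0.0, 0.001]
ft_force: [-0.1, 0.5, -0.4]
width: 0.0315
grip_force: 15.0
```

Emit:
play_rows([
  [0.15,-0.036,0,0,0,-0.015],
  [0.33,-0.08,0,0,0,-0.029],
  [0.51,-0.123,0,0,0,-0.044],
  [0.69,-0.166,0,0,0,-0.059],
  [0.866,-0.208,0,0,0,-0.074],
])

```text
time: 35.7
ee_pos: [0.4961, 0.0069, 0.3352]
eef_rot: [0.744, 0.669, -0.0, 0.0]
ft_force: [0.6, -0.2, -0.5]
width: 0.0315
grip_force: 15.0
```

Emit:
play_rows([
  [0.175,-0.035,0,0,0,-0.015],
  [0.35,-0.07,0,0,0,-0.029],
  [0.524,-0.105,0,0,0,-0.044],
  [0.699,-0.14,0,0,0,-0.059],
  [0.874,-0.175,0,0,0,-0.074],
])

```text
time: 36.2
ee_pos: [0.4839, 0.1398, 0.3352]
eef_rot: [0.731, 0.683, -0.0, 0.0]
ft_force: [0.2, 0.2, -0.8]
width: 0.0315
grip_force: 15.0
```

Emit:
play_rows([
  [0.176,-0.028,0,0,0,-0.015],
  [0.352,-0.056,0,0,0,-0.029],
  [0.528,-0.084,0,0,0,-0.044],
  [0.704,-0.113,0,0,0,-0.059],
  [0.88,-0.141,0,0,0,-0.074],
])

```text
time: 36.7
ee_pos: [0.4717, 0.2728, 0.3352]
eef_rot: [0.717, 0.697, -0.0, 0.0]
ft_force: [0.5, 0.1, -0.6]
width: 0.0318
grip_force: 15.0
```

Emit:
play_rows([
  [0.177,-0.021,0,0,0,-0.015],
  [0.354,-0.043,0,0,0,-0.029],
  [0.531,-0.064,0,0,0,-0.044],
  [0.66,-0.08,0,0,0,-0.059],
  [0.708,-0.085,0,0,0,-0.059],
])

```text
time: 37.2
ee_pos: [0.4613, 0.3801, 0.3353]
eef_rot: [0.705, 0.709, 0.0, -0.001]
ft_force: [-0.2, 0.9, -0.2]
width: 0.0316
grip_force: 15.0
```

Emit:
play_rows([
  [0,0,0.1,0,0,0],
  [0,0,0.25,0,0,0],
  [0,0,0.4,0,0,0],
  [0,0,0.55,0,0,0],
  [0,0,0.65,0,0,0],
])

```text
time: 37.7
ee_pos: [0.4633, 0.3758, 0.2349]
eef_rot: [0.707, 0.707, -0.001, 0.0]
ft_force: [-0.0, -0.5, -1.1]
width: 0.0318
grip_force: 15.0
```

Emit:
play_rows([
  [0,0,0.04,0,0,0],
  [0,0,0.07,0,0,0],
  [0,0,0.07,0,0,0],
])

```text
time: 38.0
ee_pos: [0.4633, 0.3775, 0.2271]
eef_rot: [0.707, 0.707, 0.0, 0.0]
ft_force: [0.3, 0.4, -1.0]
width: 0.0317
grip_force: 15.0
```

Emit:
play_rows([
  [0,0,0.01,0,0,0],
  [0,0,0.018,0,0,0],
  [0,0,0.023,0,0,0],
  [0,0,0.023,0,0,0],
])

```text
time: 38.4
ee_pos: [0.4633, 0.3778, 0.2238]
eef_rot: [0.707, 0.707, 0.0, 0.0]
ft_force: [0.4, 0.4, 0.3]
width: 0.0314
grip_force: 15.0
```

Emit:
play_rows([
  [0,0,0,0,0,0],
  [0,0,0,0,0,0],
  [0,0,0,0,0,0],
  [0,0,0,0,0,0],
  [0,0,0,0,0,0],
], fingers=1)

```text
time: 38.9
ee_pos: [0.4632, 0.3777, 0.2235]
eef_rot: [0.707, 0.707, 0.0, 0.0]
ft_force: [-0.4, -0.1, 0.0]
width: 0.0638
grip_force: 0.0
```

Emit:
play_rows([
  [0,0,0,0,0,0],
  [0,0,-0.1,0,0,0],
  [0,0,-0.3,0,0,0],
  [0,0,-0.6,0,0,0],
  [0,0,-0.9,0,0,0],
])

```text
time: 39.4
ee_pos: [0.4628, 0.3776, 0.3609]
eef_rot: [0.707, 0.708, -0.0, -0.0]
ft_force: [1.3, 1.2, 0.8]
width: 0.0865
grip_force: 0.0
```

Emit:
play_rows([
  [0,0,-0.2,0,0,0],
  [0,0,-0.3,0,0,0],
  [0,0,-0.3,0,0,0],
])

```text
time: 39.7
ee_pos: [0.4631, 0.3781, 0.4058]
eef_rot: [0.707, 0.707, 0.002, 0.0]
ft_force: [-0.1, 1.2, -0.4]
width: 0.0873
grip_force: 0.0
```

```bash
python3 - <<'E'
from h import *
for c in ("scene","wrist"): vision.camera(c); print([(np.round(d["point"],3).tolist(),d["conf"]) for n in ("tall_bottle","dropper") for d in spotter.boxes_of(c,n)[:1]])
plan([[.4487,-.2843,.405,90,.0295],[.4487,-.2843,.32,90,.029]])
E
```

```text
[([0.441, -0.27, 0.088], 0.63), ([0.453, 0.384, 0.056], 0.92)]
[([0.462, 0.381, 0.066], 0.66), ([0.464, 0.384, 0.069], 0.69)]
from [0.4631 0.3774 0.4021] 90.06
[[-0.192, -0.004, -0.001, 0.0, 0.0, 0.0], [-0.384, -0.009, -0.002, 0.0, 0.0, 0.0], [-0.575, -0.013, -0.003, 0.0, 0.0, 0.0], [-0.767, -0.018, -0.003, 0.0, 0.0, 0.0], [-0.959, -0.022, -0.004, 0.0, 0.0, 0.0]]
[[-0.192, -0.004, -0.001, 0.0, 0.0, 0.0], [-0.384, -0.009, -0.002, 0.0, 0.0, 0.0], [-0.575, -0.013, -0.003, 0.0, 0.0, 0.0], [-0.767, -0.017, -0.003, 0.0, 0.0, 0.0], [-0.959, -0.022, -0.004, 0.0, 0.0, 0.0]]
[[-0.192, -0.004, -0.001, 0.0, 0.0, 0.0], [-0.384, -0.009, -0.002, 0.0, 0.0, 0.0], [-0.575, -0.013, -0.003, 0.0, 0.0, 0.0], [-0.767, -0.017, -0.003, 0.0, 0.0, 0.0], [-0.959, -0.022, -0.004, 0.0, 0.0, 0.0]]
[[-0.192, -0.004, -0.001, 0.0, 0.0, 0.0], [-0.384, -0.009, -0.002, 0.0, 0.0, 0.0], [-0.575, -0.013, -0.003, 0.0, 0.0, 0.0], [-0.767, -0.017, -0.003, 0.0, 0.0, 0.0], [-0.959, -0.021, -0.004, 0.0, 0.0, 0.0]]
[[-0.192, -0.004, -0.001, 0.0, 0.0, 0.0], [-0.384, -0.008, -0.002, 0.0, 0.0, 0.0], [-0.575, -0.013, -0.003, 0.0, 0.0, 0.0]]
--
[[0.0, 0.0, 0.189, 0.0, 0.0, 0.0], [0.0, 0.0, 0.378, 0.0, 0.0, 0.0], [0.0, 0.0, 0.567, 0.0, 0.0, 0.0]]
--
```

Emit:
play_rows([
  [-0.19,-0.004,0,0,0,0],
  [-0.38,-0.009,0,0,0,0],
  [-0.575,-0.013,0,0,0,0],
  [-0.767,-0.018,0,0,0,0],
  [-0.959,-0.022,0,0,0,0],
])

```text
time: 40.5
ee_pos: [0.4598, 0.2325, 0.4027]
eef_rot: [0.707, 0.707, -0.001, -0.0]
ft_force: [0.3, -0.3, 0.3]
width: 0.0873
grip_force: 0.0
```

Emit:
play_rows([
  [-0.19,-0.004,0,0,0,0],
  [-0.38,-0.009,0,0,0,0],
  [-0.575,-0.013,0,0,0,0],
  [-0.767,-0.018,0,0,0,0],
  [-0.959,-0.022,0,0,0,0],
])

```text
time: 41.0
ee_pos: [0.4565, 0.0886, 0.4029]
eef_rot: [0.707, 0.707, -0.0, -0.0]
ft_force: [1.2, 0.5, 0.6]
width: 0.0871
grip_force: 0.0
```

Emit:
play_rows([
  [-0.19,-0.004,0,0,0,0],
  [-0.38,-0.009,0,0,0,0],
  [-0.575,-0.013,0,0,0,0],
  [-0.767,-0.018,0,0,0,0],
  [-0.959,-0.022,0,0,0,0],
])

```text
time: 41.5
ee_pos: [0.4533, -0.0551, 0.403]
eef_rot: [0.707, 0.707, -0.0, -0.0]
ft_force: [1.1, -0.1, -0.2]
width: 0.0868
grip_force: 0.0
```

Emit:
play_rows([
  [-0.19,-0.004,0,0,0,0],
  [-0.38,-0.009,0,0,0,0],
  [-0.575,-0.013,0,0,0,0],
  [-0.767,-0.018,0,0,0,0],
  [-0.959,-0.022,0,0,0,0],
])

```text
time: 42.0
ee_pos: [0.4502, -0.1989, 0.4028]
eef_rot: [0.707, 0.707, -0.0, -0.0]
ft_force: [0.6, 0.7, 0.4]
width: 0.0867
grip_force: 0.0
```

Emit:
play_rows([
  [-0.19,-0.004,0,0,0,0],
  [-0.38,-0.009,0,0,0,0],
  [-0.575,-0.013,0,0,0,0],
  [-0.575,-0.013,0,0,0,0],
  [-0.575,-0.013,0,0,0,0],
])

```text
time: 42.5
ee_pos: [0.4485, -0.2842, 0.4027]
eef_rot: [0.707, 0.707, 0.0, -0.001]
ft_force: [0.4, -0.1, 0.4]
width: 0.087
grip_force: 0.0
```

Emit:
play_rows([
  [0,0,0.16,0,0,0],
  [0,0,0.35,0,0,0],
  [0,0,0.5,0,0,0],
  [0,0,0.55,0,0,0],
  [0,0,0.55,0,0,0],
])

```text
time: 43.0
ee_pos: [0.4487, -0.2831, 0.3205]
eef_rot: [0.706, 0.708, -0.0, -0.001]
ft_force: [1.1, 0.3, 0.2]
width: 0.087
grip_force: 0.0
```

Emit:
play_rows([
  [0,0,0,0,0,0],
  [0,0,0,0,0,0],
  [0,0,0,0,0,0],
  [0,0,0,0,0,0],
  [0,0,0,0,0,0],
], fingers=-1, squeeze=25)

```text
time: 43.5
ee_pos: [0.4487, -0.2841, 0.3214]
eef_rot: [0.707, 0.707, 0.0, 0.0]
ft_force: [0.4, 0.1, 0.6]
width: 0.0551
grip_force: 0.0
```

Emit:
play_rows([
  [0,0,0,0,0,0],
  [0,0,0,0,0,0],
  [0,0,0,0,0,0],
  [0,0,0,0,0,0],
])

```text
time: 43.9
ee_pos: [0.4487, -0.2839, 0.3211]
eef_rot: [0.707, 0.707, 0.0, 0.0]
ft_force: [0.4, -0.5, 0.5]
width: 0.0324
grip_force: 25.0
```

Emit:
play_rows([
  [0,0,-0.1,0,0,0],
  [0,0,-0.24,0,0,0],
  [0,0,-0.4,0,0,0],
  [0,0,-0.56,0,0,0],
  [0,0,-0.73,0,0,0],
])

```text
time: 44.4
ee_pos: [0.4484, -0.2838, 0.4321]
eef_rot: [0.707, 0.708, -0.0, -0.0]
ft_force: [-0.1, -0.8, -4.3]
width: 0.032
grip_force: 24.8
```

Emit:
play_rows([
  [0.13,0.003,0,0,0,0],
  [0.3,0.008,0,0,0,0],
  [0.48,0.012,0,0,0,0],
  [0.67,0.017,0,0,0,0],
  [0.85,0.022,0,0,0,0],
])

```text
time: 44.9
ee_pos: [0.4515, -0.1543, 0.4304]
eef_rot: [0.706, 0.708, -0.0, -0.0]
ft_force: [-0.2, 1.0, -3.7]
width: 0.0318
grip_force: 24.8
```

Emit:
play_rows([
  [0.18,0.005,0,0,0,0],
  [0.36,0.01,0,0,0,0],
  [0.54,0.014,0,0,0,0],
  [0.72,0.019,0,0,0,0],
  [0.9,0.024,0,0,0,0],
])

```text
time: 45.4
ee_pos: [0.4547, -0.0196, 0.4304]
eef_rot: [0.707, 0.708, -0.0, -0.0]
ft_force: [0.3, 1.0, -3.1]
width: 0.0321
grip_force: 24.8
```

Emit:
play_rows([
  [0.18,0.005,0,0,0,0],
  [0.36,0.01,0,0,0,0],
  [0.54,0.014,0,0,0,0],
  [0.72,0.019,0,0,0,0],
  [0.9,0.024,0,0,0,0],
])

```text
time: 45.9
ee_pos: [0.4579, 0.1152, 0.4305]
eef_rot: [0.707, 0.708, -0.001, 0.0]
ft_force: [-0.1, 0.8, -3.9]
width: 0.0321
grip_force: 24.8
```

Emit:
play_rows([
  [0.18,0.005,0,0,0,0],
  [0.36,0.01,0,0,0,0],
  [0.54,0.014,0,0,0,0],
  [0.7,0.019,0,0,0,0],
  [0.8,0.022,0,0,0,0],
])

```text
time: 46.4
ee_pos: [0.4608, 0.2358, 0.4304]
eef_rot: [0.706, 0.708, -0.0, -0.0]
ft_force: [-0.4, -0.6, -2.9]
width: 0.0319
grip_force: 24.8
```

Emit:
play_rows([
  [0.08,0.002,0,0,0,0],
  [0.14,0.004,0,0,0,0],
  [0.2,0.006,0,0,0,0],
  [0.25,0.007,0,0,0,0],
  [0.25,0.007,0,0,0,0],
])

```text
time: 46.9
ee_pos: [0.4626, 0.2719, 0.4305]
eef_rot: [0.706, 0.708, 0.0, -0.0]
ft_force: [-0.6, 0.3, -3.9]
width: 0.032
grip_force: 24.8
```

Lower to 0.3245 first, then creep.

Emit:
play_rows([
  [0,0,0.1,0,0,0],
  [0,0,0.25,0,0,0],
  [0,0,0.4,0,0,0],
  [0,0,0.55,0,0,0],
  [0,0,0.65,0,0,0],
])

```text
time: 47.4
ee_pos: [0.4628, 0.2699, 0.3305]
eef_rot: [0.707, 0.707, -0.001, -0.0]
ft_force: [-0.0, -0.2, -3.1]
width: 0.0319
grip_force: 24.9
```

Emit:
play_rows([
  [0,0,0.03,0,0,0],
  [0,0,0.055,0,0,0],
  [0,0,0.055,0,0,0],
])

```text
time: 47.7
ee_pos: [0.4632, 0.271, 0.325]
eef_rot: [0.707, 0.707, 0.0, 0.0]
ft_force: [0.8, -0.6, -2.2]
width: 0.032
grip_force: 24.9
```

Emit:
play_rows([
  [0,0,0.006,0,0,0],
  [0,0,0.012,0,0,0],
  [0,0,0.018,0,0,0],
  [0,0,0.018,0,0,0],
])

```text
time: 48.1
ee_pos: [0.463, 0.271, 0.3222]
eef_rot: [0.707, 0.707, 0.0, 0.0]
ft_force: [0.1, 0.0, -3.2]
width: 0.0321
grip_force: 24.9
```

Emit:
play_rows([
  [0,0,0.006,0,0,0],
  [0,0,0.01,0,0,0],
  [0,0,0.01,0,0,0],
])

```text
time: 48.4
ee_pos: [0.4632, 0.2717, 0.322]
eef_rot: [0.707, 0.707, 0.001, 0.0]
ft_force: [-2.2, -1.5, 9.2]
width: 0.0315
grip_force: 25.3
```

Emit:
play_rows([
  [0,0,0,0,0,0],
  [0,0,0,0,0,0],
  [0,0,0,0,0,0],
  [0,0,0,0,0,0],
  [0,0,0,0,0,0],
], fingers=1)

```text
time: 48.9
ee_pos: [0.463, 0.271, 0.3205]
eef_rot: [0.707, 0.707, -0.0, 0.0]
ft_force: [-0.1, -0.2, 0.5]
width: 0.0642
grip_force: 0.0
```

Emit:
play_rows([
  [0,0,0,0,0,0],
  [0,0,-0.1,0,0,0],
  [0,0,-0.3,0,0,0],
  [0,0,-0.5,0,0,0],
  [0,0,-0.7,0,0,0],
])

```text
time: 49.4
ee_pos: [0.4627, 0.2712, 0.4279]
eef_rot: [0.707, 0.708, 0.0, 0.0]
ft_force: [0.7, -0.2, -0.6]
width: 0.0867
grip_force: 0.0
```

Emit:
play_rows([
  [-0.2,0,0,0,0,0],
  [-0.45,0,0,0,0,0],
  [-0.7,0,0,0,0,0],
  [-0.7,0,0,0,0,0],
  [-0.7,0,0,0,0,0],
])

```text
time: 49.9
ee_pos: [0.4632, 0.1654, 0.4265]
eef_rot: [0.708, 0.707, 0.0, 0.001]
ft_force: [-0.5, 0.8, 0.8]
width: 0.0869
grip_force: 0.0
```

```bash
python3 - <<'E'
from h import *
a=vision.camera("scene")[150:350,190:430]; b=vision.camera("side")[150:340,260:400]
a=cv2.resize(a,(480,400),interpolation=cv2.INTER_CUBIC); b=cv2.resize(b,(295,400),interpolation=cv2.INTER_CUBIC)
cv2.imwrite("pics/f.png",np.hstack([a,b])); s=status.read_state(); print(pose(),s["time"])
np.save("w9.npy",np.r_[s["ee_pos"],s["eef_rot"]]); cv2.imwrite("pics/w9.png",cv2.resize(vision.camera("wrist")[0:320,160:560],None,fx=1.8,fy=1.8))
E
```

```text
[0.46280732 0.16715737 0.42629597 1.57326522] 50.0
```

View pics/f.png

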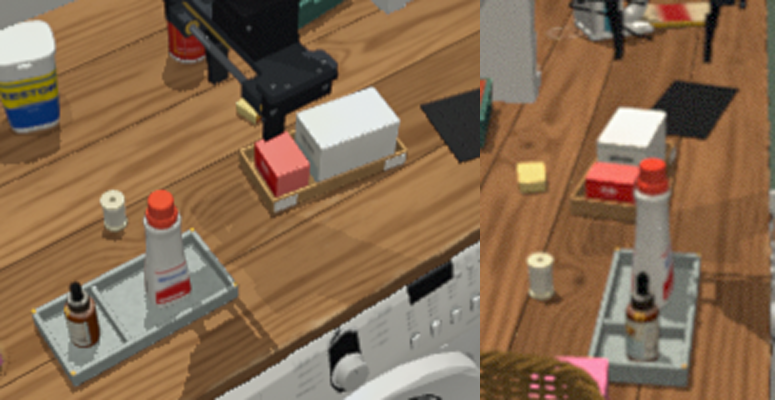

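View pics/w9.png

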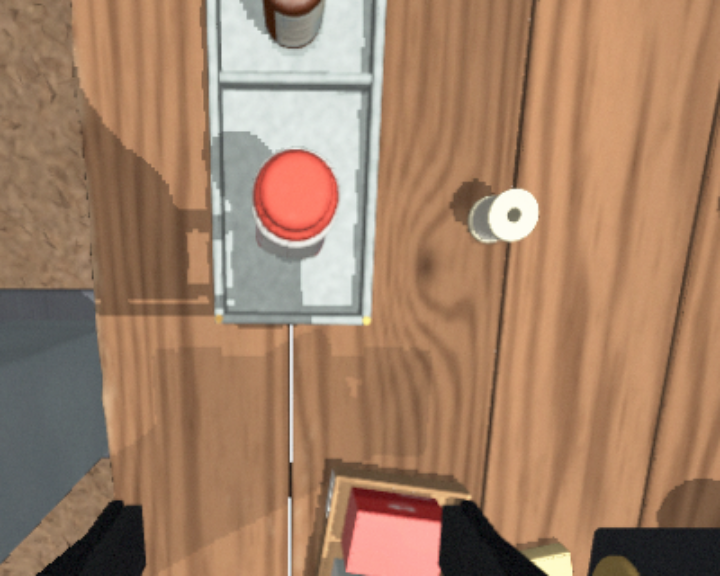

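The final pictures show the bottle upright in the wide compartment at (295,195) and the dropper upright in the narrow one at (293,20). Both boxes are flat in the carton, the spool and matchbox are in place, and the gripper is clear.

```bash
python3 - <<'E'
from bench import job
print(job.close_job())
E
```

```text
the job is handed in; nothing more can be done
None
```

The swap is finished and handed in at about 50 s: both boxes are flat in the carton, the tall bottle stands in the tray's wide compartment and the dropper in the narrow one, though I knocked the dropper over in transit and had to stand it back up; the judge gave no result back.

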